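# Tighten the clamp screw of the chip cutter with a hex key

## Robot

A 6-joint arm with a two-finger parallel gripper is mounted at the origin on the work surface. World frame = base frame: x ahead of the robot, y to its left, z up, the work surface at z = 0. Lengths are in m, angles in degrees, forces in N, time in s.
With the tool pointing down it reaches from about 0.35 to 0.875 m from the base axis. Payload 4.2 kg.
Tool frame: the origin (TCP) lies midway between the tips of the shut fingers; the grasp point (between the pads) lies r.grasp_offset behind it (r.grasp_offset is the distance from the TCP to the grasp point, in m); z points along the fingers, y is the direction in which the jaws open and shut (so a half turn about z gives the same grasp; the last joint's range is limited). The gripper opens to 87 mm and grips with 3 to 60 N. Pads are 19 mm wide; open, the fingers measure 117 mm over their backs; the gripper's body (75 mm by 190 mm) begins 51 mm behind the grasp point.
Start: joints at [-61.845, 22.042, 0.453, 0, -68.411, -14.817], TCP at [0.144, -0.608, 0.223] pointing down, gripper open.
Joint ranges: [-179.83, 179.83], [-69.29, 118.12], [-61.27, 80.66], [-181.25, 117.63], [-171.15, -9.14], [-177.46, 177.46]. Speed limits (degrees/s): [159.86, 159.86, 180, 180, 180, 180].

## Interface

Orientations are given as a 3x3 rotation matrix whose columns are the frame's x, y, z axes.
In Python, from station import sense, optics, r gives the robot as it stands. The module is installed in compiled form; this text tells all that it offers.
- The arm moves only by the tool servo_tool, never from a script. Its argument "deltas" is a list of rows, each an object with "slide": the shift along the tool's x, y, z in units of 25 mm (1.0 is 25 mm), a list of three; "spin": the turn about the tool's z in units of 8 degrees (1.0 is 8 degrees). A call has 1 to 10 rows; each row shifts and turns the pose as measured when the row begins, along the tool's axes as they then stand; what a row does not reach is not made up. A row lasts 1/10 s, in which the tool goes at most 50 mm and 8.59 degrees, less where a joint would pass 70% of its speed; a pose out of reach is approached as far as the arm can. A call is refused whole if a number of a shift passes 1 or a number of a turn 1, either way. A call with a gripper value outside its range is refused whole. "gripper" is the closure in counts, from 0 (fully open) to 255 (shut), set as the call begins (left out, the last holds). The fingers move at their own pace and stop on an object; the grip force is fixed at half the most. Time passes only in rows, so rows that do not move let the fingers close. It gives the time, the measured TCP pose, the force and the opening at its end, in the units of the state.
- sense(): the state, without advancing time (a new reading comes with each control period).
- optics.capture(name): name is "scene" or "top" or "wrist"; returns a dict with "frame" (400x640x3 uint8, red, green, blue), "camera_matrix" (3x3 intrinsics, pixels), "eye" and "rotation" of the camera in the world. Camera axes: x right, y down, z forward; pixel columns grow to the right and rows downward; lengths in m; the calibration is good to about 2 mm. A picture is of the moment at which its call begins. There is no depth.
- r.finish_job(): hands the job in, once; it reports no verdict.
The state is a dict: "time_s": time; "joints": joint angles; "joint_velocities": joint speeds; "effort": joint torques, N m; "tcp_pos": TCP position; "ee_rot": TCP orientation; "wrist_force": force on the tool from outside, world axes, zero at the start; "moment": the same for the moment, N m; "gripper_width": opening from 0.0 (shut) to 1.0 (fully open).
Only numpy, scipy, OpenCV 4.12 (cv2) and the standard library are available. Lean on these libraries where they do the work, as an engineer would, in place of code of your own. Each camera call takes 0.05 s, during which the arm holds its last target.

## Task

The clamp screw in the foot of the chip cutter has worked loose. Take the T-handled hex key out of its wooden block, seat it fully home in the recessed hex socket of the screw, and only then turn it clockwise (seen from above) until the screw is tight against its stop. Leave the key standing upright in the screw, still fully home, and let go of it; leave the tamper, the mug and the jar undisturbed.

Things in the scene. Friction and masses are not known exactly. Their poses are not given: they have to be found in the camera images.
- hexkey: T-handled hex key, 164 mm long, 0.25 to 0.4 kg. Origin: centre of the tip's end face; own z runs up to the handle. Steel hex shank 17 mm across flats (corners point along own x, flats face own y), its last 2.5 mm tapered to 15.6 mm over the corners. It starts standing in block_a, tip 15 mm above the table, 55 mm deep in the hole with a wobble of a few degrees.
- key_handle (a point): centre of the key's black plastic cross handle, on the shank's axis 147 mm above the tip; axes as the key's. The handle is 90 mm long along own x, 22 mm thick along own y (flat sides: pinch it across y) and 34 mm high, reaching to 17 mm above and below this point.
- cutter: aluminium chip cutter fixed to the table. Origin: on the table, on the clamp screw's axis; z up. Here stands its foot, 70 x 70 mm, 44 mm high, with a round recess 30 mm wide, 6 mm deep for the screw's head. The machine runs off along own -y, 130 mm wide: under 50 mm high within 0.2 m of the screw, then 180 mm, with a lever at 0.33 to 0.54 m up to 315 mm. +y side is clear.
- screw_top (a point): on the screw's axis at the top of its head, 38 mm above the table; axes as the cutter's. Hex socket 17.7 mm across flats, 18 mm deep, sharp rim. The direction of its flats varies and no reading tells it: feel for it (press lightly, turn the key until it drops in; beyond 5 degrees off it rests on the rim or jams part way; repeats every 60 degrees) or look from above.
- screw (a joint): turn of the clamp screw in rad, growing clockwise seen from above (no up or down travel). It starts between 0 and 0.35; the hard stop at 1.3 is tight. It stays where left; friction about 0.25 N m, so light pressing and feeling does not turn it. The angle of the socket's flats at 0 varies from start to start.
- block_a: wooden block 70 x 70 x 70 mm, fixed; origin under its centre; a round 22 mm hole 55 mm deep in the middle of its top holds the hex key. It may be the nearer or the farther of the two like blocks.
- block_b: the other block, the same in size and look; it holds the tamper.
- tamper: a round-shank steel tamper with a turned wooden knob, 120 mm long, standing in block_b, its top 135 mm above the table; origin at its tip. A bystander.
- mug: white mug, 80 mm wide, 90 mm high; origin under its centre. A bystander.
- jar: glass jar, 72 mm wide, 110 mm high; origin under its centre. A bystander.
Things that resemble listed ones, but are neither listed nor needed, are in the scene too. Of the things shaped like the hexkey, the bare steel one is meant.

How it is judged:
By the outcome, as a careful person would: the job done as asked, in the order asked, and still so for the second after the job is handed in, with the robot touching nothing.
It also fails if it takes over 64 s, if anything falls off the work surface, if the arm or the gripper's body presses on something with over 40 N, if the wrist force passes 120 N, or if a joint passes its speed limit or range.

## Working session

There is one attempt and no reset: what is moved stays moved. The work goes in short steps, Python scripts to look and compute and a tool call to move; the robot and the scene stay as the last step left them, time stands still between calls to the robot, and variables do not carry over. Pictures are saved under pics/ and viewed, and the job is handed in when it is done.

Besides the shell and the picture viewer there is one more tool, called after "Request:" as name(argument=value, ...), one argument or row to a line, values as JSON. servo_tool: Moves the arm, as the interface text tells. Its arguments: {"type":"object","properties":{"deltas":{"type":"array"},"gripper":{"type":"number"}},"required":["deltas"]}

```bash
mkdir -p pics; cat > h.py <<'E'
import numpy as np, cv2
from station import sense, optics, r
def cap(n,f):
    d=optics.capture(n); cv2.imwrite('pics/'+f,cv2.cvtColor(d['frame'],cv2.COLOR_RGB2BGR)); return d
def ray(d,u,v,z):
    K=np.array(d['camera_matrix']);R=np.array(d['rotation']);e=np.array(d['eye'])
    w=R@np.linalg.solve(K,[u,v,1.]); return e+w*(z-e[2])/w[2]
def proj(d,p):
    K=np.array(d['camera_matrix']);R=np.array(d['rotation']);e=np.array(d['eye'])
    q=K@(R.T@(np.array(p)-e)); return q[:2]/q[2]
def crop(f,o,x0,y0,w,h,s):
    im=cv2.imread('pics/'+f)[y0:y0+h,x0:x0+w]; cv2.imwrite('pics/'+o,cv2.resize(im,None,fx=s,fy=s,interpolation=cv2.INTER_CUBIC))
E
python3 - <<'E'
from h import *
import pickle
D={}
for n in ['scene','top','wrist']:
    D[n]=cap(n,n+'1.png'); print(n,D[n]['eye'],np.round(D[n]['rotation'],3).tolist(),np.round(D[n]['camera_matrix'],1).tolist())
pickle.dump(D,open('d1.pkl','wb'))
s=sense();print(s); print(r.grasp_offset)
E
```

```text
scene [ 1.2904679  -0.15140483  0.63363395] [[0.346, 0.527, -0.776], [0.938, -0.198, 0.283], [-0.005, -0.826, -0.563]] [[425.6, 0.0, 323.2], [0.0, 425.6, 204.5], [0.0, 0.0, 1.0]]
top [0.43700816 0.10708524 0.97426594] [[0.012, -0.989, 0.146], [-1.0, -0.013, -0.003], [0.005, -0.146, -0.989]] [[480.0, 0.0, 323.4], [0.0, 480.0, 198.8], [0.0, 0.0, 1.0]]
wrist [ 0.07688017 -0.62358496  0.38352438] [[-0.23, 0.943, 0.243], [0.973, 0.222, 0.06], [0.003, 0.25, -0.968]] [[300.6, 0.0, 323.9], [0.0, 300.6, 198.3], [0.0, 0.0, 1.0]]
{'time_s': 0.15, 'joints': array([-6.18432509e+01,  2.20803191e+01,  3.97650733e-01, -1.92078274e-02,
       -6.84122259e+01, -1.48161037e+01]), 'joint_velocities': array([-0.04871837, -0.0206445 ,  0.24030135,  0.1312613 ,  0.02641014,
       -0.03208624]), 'effort': array([ 2.36264268e-04, -3.91052234e+01,  1.87588030e+01,  4.22237545e+00,
        1.23999413e-02, -1.40139064e-04]), 'tcp_pos': array([ 0.14410861, -0.60768836,  0.22171703]), 'ee_rot': array([[-9.73043913e-01, -2.30619353e-01, -5.06699893e-04],
       [-2.30619878e-01,  9.73042593e-01,  1.60730016e-03],
       [ 1.22366053e-04,  1.68082871e-03, -9.99998580e-01]]), 'wrist_force': array([-0.58196502, -0.80768642, -0.09052022]), 'moment': array([ 0.00748746, -0.02013766,  0.01385444]), 'gripper_width': 0.9984166727819385}
0.0187
```

View pics/scene1.png

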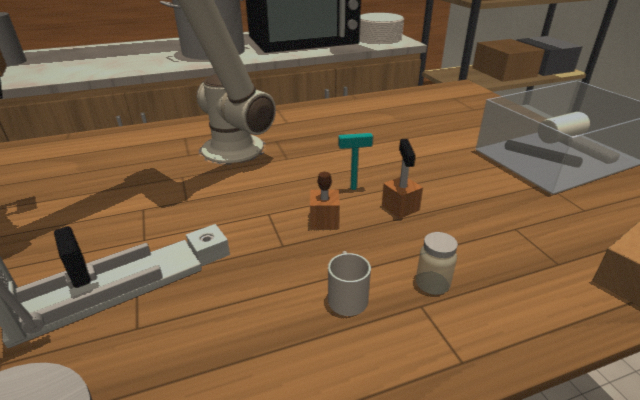

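View pics/top1.png

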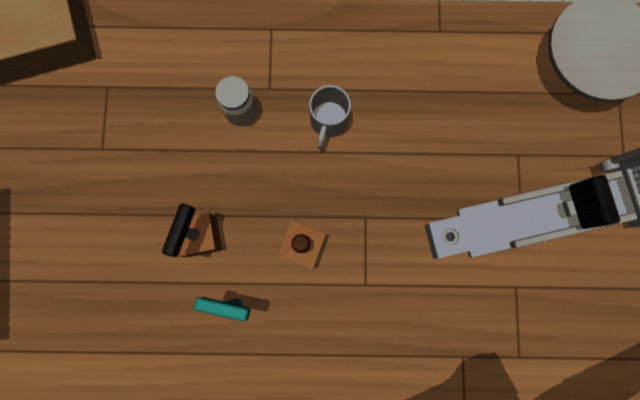

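View pics/wrist1.png

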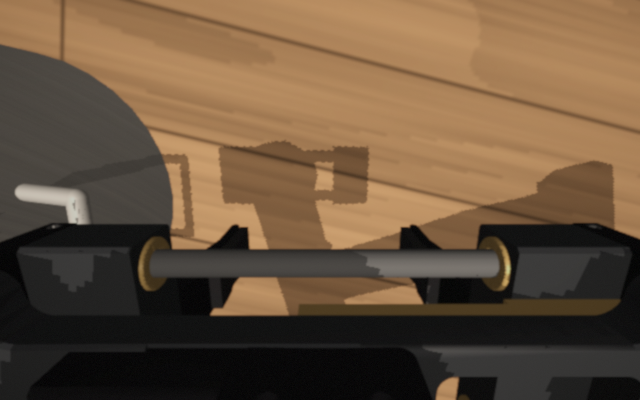

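Two things are shaped like the key. One is the steel shank with a black handle in a block, at scene (406,165) and top (179,230). The other is all teal, at scene (355,160) and top (222,309). The steel one fits "bare steel", so I'll confirm it in an enlarged crop.

```bash
python3 - <<'E'
from h import *
import pickle
D=pickle.load(open('d1.pkl','rb'))
crop('scene1.png','c1.png',300,120,140,120,5)
crop('top1.png','c2.png',140,180,130,100,6)
crop('top1.png','c3.png',420,200,90,70,8)
im=D['top']['frame'].astype(int)
for nm,m in [('black',(im.max(2)<45))]:
    m=m.copy().astype(np.uint8); m[:, :150]=0; m[:190]=0; m[270:]=0; m[:,230:]=0
    n,l,st,c=cv2.connectedComponentsWithStats(m)
    for i in range(1,n):
        if st[i,4]>30:
            pts=np.argwhere(l==i)[:,::-1].astype(np.float32); print(st[i],c[i],cv2.minAreaRect(pts))
for n,u,v,z in [('handle',179,230,.179),('screw',451,237,.038),('tamper',302,243,.13),('mug',330,112,.09),('jar',234,93,.11),('teal',222,309,.13)]:
    print(n,ray(D['top'],u,v,z))
E
```

```text
[163 204  36  52 954] [179.99895178 230.17505241] ((184.08218383789062, 232.2808380126953), (28.675079345703125, 53.370765686035156), 20.556045532226562)
[210 215  12  36 228] [215.59210526 231.84649123] ((215.4896697998047, 232.3394012451172), (35.31367874145508, 9.23885726928711), 86.3086166381836)
[187 251  26   5  34] [199.70588235 253.        ] ((199.49998474121094, 252.99998474121094), (1.3685147762298584, 25.317522048950195), 81.25383758544922)
handle [0.49929307 0.34336502 0.179     ]
screw [ 0.50345372 -0.14549053  0.038     ]
tamper [0.48307469 0.1412347  0.13      ]
mug [0.73590275 0.09402048 0.09      ]
jar [0.76371099 0.27515996 0.11      ]
teal [0.36826617 0.27649863 0.13      ]
```

View pics/c1.png

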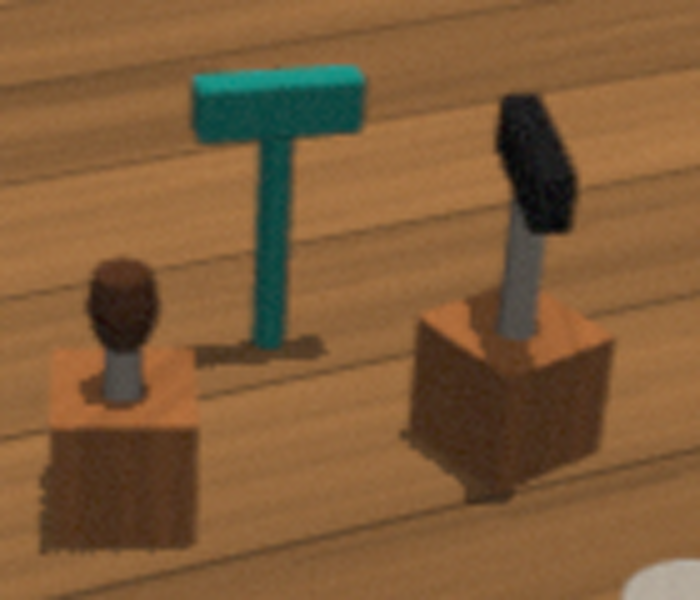

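View pics/c2.png

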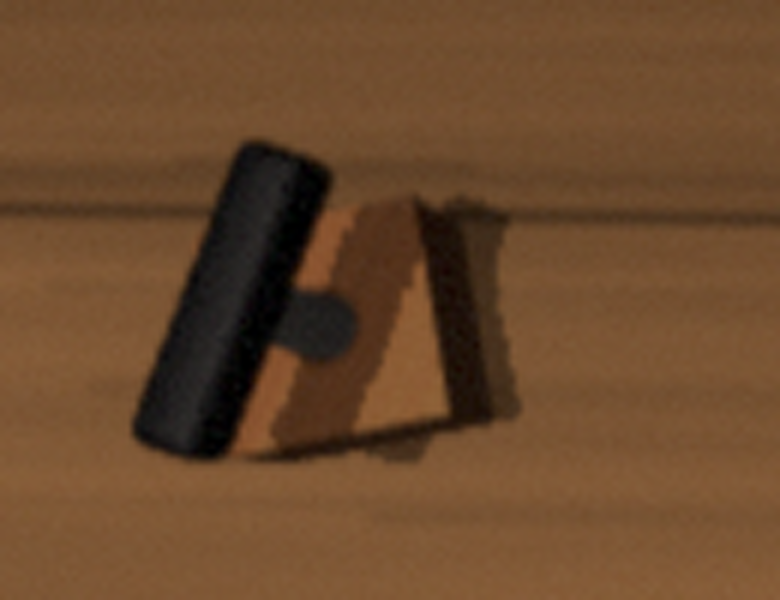

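View pics/c3.png

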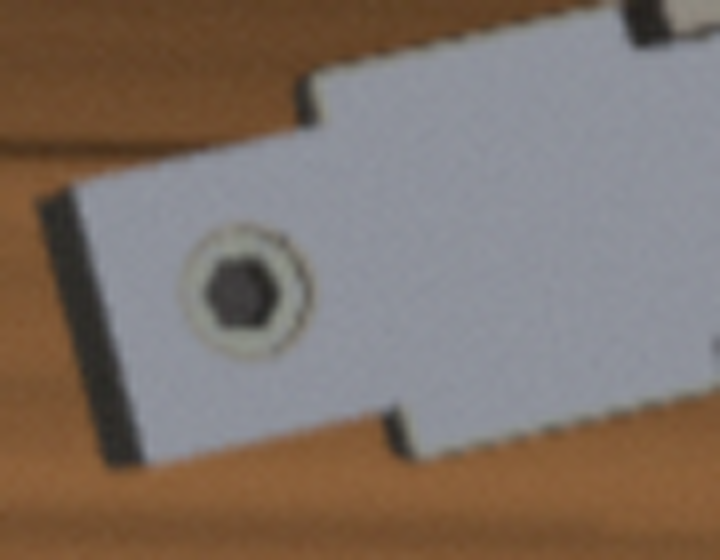

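The crop confirms it: the bare steel shank with the black handle stands in block_a at scene (404,190). The teal one is a decoy standing on the table, and the tamper is in the other block. In the top view the screw's hex is at (450,237). Next I'll measure the key and the hex flats.

```bash
python3 - <<'E'
from h import *
import pickle
D=pickle.load(open('d1.pkl','rb'));T=D['top'];S=D['scene']
# handle in top: mask black, corners of left edge (top face outer edge)
c2=lambda x,y:(140+x/6-.42,180+y/6-.42)
c1=lambda x,y:(300+x/5-.4,120+y/5-.4)
# top face corners from crop c2: left edge
for p in [(245,140),(135,430),(330,165),(215,460)]: print('top c',ray(T,*c2(*p),.179)[:2])
# scene: handle top-face corners
for p in [(503,95),(540,95),(577,180),(557,185)]: print('sc',ray(S,*c1(*p),.179)[:2])
print('shank@hole top',ray(T,*c2(325,325),.07)[:2],'scene',ray(S,*c1(518,330),.07)[:2])
print('block top corners scene',[ray(S,*c1(*p),.07)[:2].round(4) for p in [(418,322),(515,376),(613,340),(510,285)]])
s=sense();R=s['ee_rot'];p=s['tcp_pos'];W=D['wrist']
print('cam in tool',R.T@(W['eye']-p),(R.T@W['rotation']).round(3).tolist())
# foot
c3=lambda x,y:(420+x/8-.44,200+y/8-.44)
print('foot corners',[ray(T,*c3(*p),.044)[:2].round(4) for p in [(72,188),(147,465),(390,405),(310,125)]])
print('recess',ray(T,*c3(247,291),.044)[:2],'hex',ray(T,*c3(243,292),.038)[:2])
crop('top1.png','c4.png',436,222,30,30,20)
crop('top1.png','c5.png',155,195,50,65,9)
E
```

```text
top c [0.544597  0.3435606]
top c [0.46395037 0.36919587]
top c [0.53789116 0.31956588]
top c [0.45605727 0.34681688]
sc [0.4617605  0.35225658]
sc [0.46817761 0.36915888]
sc [0.55234005 0.34060171]
sc [0.5533722  0.32966645]
shank@hole top [0.50112992 0.34764301] scene [0.50563034 0.34864901]
block top corners scene [array([0.4811, 0.3052]), array([0.5426, 0.3265]), array([0.5307, 0.3882]), array([0.465 , 0.3665])]
cam in tool [ 0.0691021   0.00030808 -0.16179861] [[-0.001, -0.968, -0.25], [1.0, -0.001, 0.001], [-0.001, -0.25, 0.968]]
foot corners [array([ 0.5296, -0.1009]), array([ 0.4629, -0.1176]), array([ 0.478 , -0.1767]), array([ 0.5458, -0.1593])]
recess [ 0.5050785  -0.14282955] hex [ 0.50526113 -0.14345794]
```

View pics/c4.png

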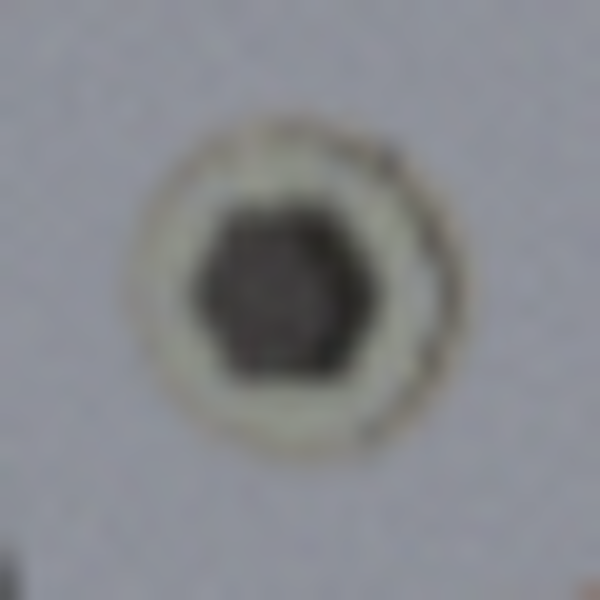

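View pics/c5.png

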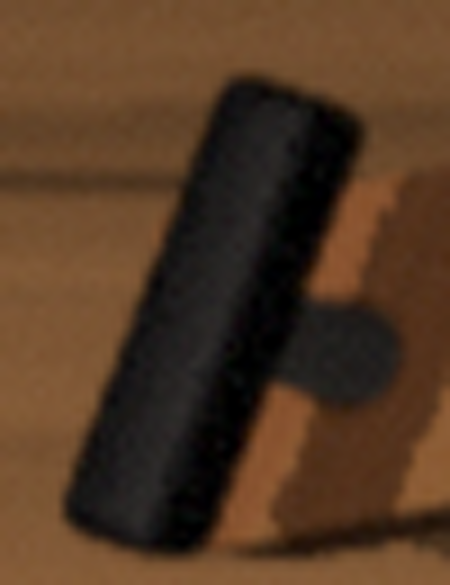

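Request:
servo_tool(
  deltas=[
    {"slide": [-0.5,0.4,0],"spin": 0},
    {"slide": [-0.95,0.76,0],"spin": 0},
    {"slide": [-0.95,0.76,0],"spin": 0},
    {"slide": [-0.95,0.76,0],"spin": 0},
    {"slide": [-0.95,0.76,0],"spin": 0},
    {"slide": [-0.95,0.76,0],"spin": 0},
    {"slide": [-0.95,0.76,0],"spin": 0},
    {"slide": [-0.95,0.76,0],"spin": 0},
    {"slide": [-0.95,0.76,0],"spin": 0},
    {"slide": [-0.95,0.76,0],"spin": 0},
  ],
  gripper=0,
)

```text
time_s: 1.15
tcp_pos: [0.3279, -0.3655, 0.219]
ee_rot: [[-0.974, -0.225, -0.002], [-0.226, 0.974, 0.008], [0.0, 0.008, -1.0]]
wrist_force: [0.9, -0.1, -0.2]
gripper_width: 0.997
```

Request:
servo_tool(
  deltas=[
    {"slide": [-0.95,0.76,0.2],"spin": 0},
    {"slide": [-0.95,0.76,0.4],"spin": 0},
    {"slide": [-0.95,0.76,0.4],"spin": 0},
    {"slide": [-0.95,0.76,0.4],"spin": 0},
    {"slide": [-0.95,0.76,0.4],"spin": 0},
    {"slide": [-0.95,0.76,0.4],"spin": 0},
    {"slide": [-0.95,0.76,0.4],"spin": 0},
    {"slide": [-0.95,0.76,0.4],"spin": 0},
    {"slide": [-0.6,0.5,0.2],"spin": 0},
    {"slide": [0,0,0],"spin": 0},
  ],
)

```text
time_s: 2.15
tcp_pos: [0.4944, -0.1385, 0.1384]
ee_rot: [[-0.972, -0.234, 0.0], [-0.234, 0.972, 0.008], [-0.002, 0.008, -1.0]]
wrist_force: [-0.4, 0.7, 1.3]
gripper_width: 0.999
```

```bash
cat >> h.py <<'E'
def plan(target,psi=None):
    s=sense();R=s['ee_rot'];p=s['tcp_pos'];d=R.T@(np.array(target)-p)/.025
    ps=np.degrees(np.arctan2(R[1,1],R[0,1])); print('t',s['time_s'],'pos',p.round(4),'psi',ps.round(2),'slide u',d.round(2), 'spin u',None if psi is None else (-(psi-ps)/8).round(2),'F',s['wrist_force'].round(1),'w',round(s['gripper_width'],3))
E
python3 - <<'E'
from h import *
import pickle
plan([.505,-.144,.14],72)
d=cap('wrist','w2.png'); pickle.dump(d,open('w2.pkl','wb')); print(proj(d,[.505,-.144,.038]))
E
```

```text
t 2.15 pos [ 0.4944 -0.1385  0.1384] psi 103.55 slide u [-0.36 -0.31 -0.07] spin u 3.94 F [-0.4  0.7  1.3] w 0.999
[314.04363607 209.06700359]
```

View pics/w2.png

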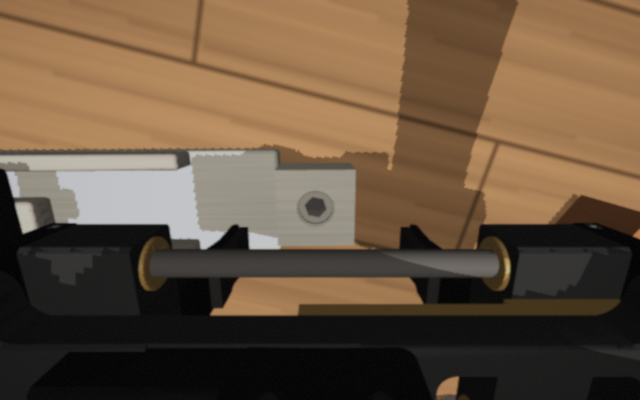

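The screw head is at about (315,207), close to the predicted position. Now I'll fit the hex.

```bash
python3 - <<'E'
from h import *
import pickle
for name,d,c,z in [('wrist',pickle.load(open('w2.pkl','rb')),(315,207),.038),('top',pickle.load(open('d1.pkl','rb'))['top'],(450,236.5),.038)]:
    g=cv2.cvtColor(d['frame'],cv2.COLOR_RGB2GRAY)
    x0,y0=int(c[0])-20,int(c[1])-20
    G=cv2.resize(g[y0:y0+40,x0:x0+40],None,fx=15,fy=15,interpolation=cv2.INTER_CUBIC)
    cv2.imwrite(f'pics/hex_{name}.png',G)
    v=np.median(g[y0+14:y0+26,x0+14:x0+26])
    for th in (75,90,105):
        m=(G<th).astype(np.uint8); n,l,st,ce=cv2.connectedComponentsWithStats(m)
        i=l[300,300]
        if i==0: print(th,'none',G[300,300]);continue
        cs,_=cv2.findContours((l==i).astype(np.uint8),cv2.RETR_EXTERNAL,cv2.CHAIN_APPROX_NONE)
        k=max(cs,key=cv2.contourArea)[:,0,:]
        W=np.array([ray(d,x0+(a+.5)/15-.5,y0+(b+.5)/15-.5,z)[:2] for a,b in k])
        ctr=cv2.minEnclosingCircle((W*1e3).astype(np.float32)); M=cv2.moments((W*1e4).astype(np.float32)); 
        cc=np.array([M['m10'],M['m01']])/M['m00']/1e4
        q=W-cc;a=np.arctan2(q[:,1],q[:,0]);rr=np.hypot(*q.T)
        A=np.linspace(-np.pi,np.pi,720,endpoint=False); o=np.argsort(a); R=np.interp(A,a[o],rr[o],period=2*np.pi)
        f=(R*np.exp(-6j*A)).mean(); print(name,th,cc.round(4),'r',R.mean().round(5),'corner ang mod60',(-np.degrees(np.angle(f))/6*-1*-1).round(1)%60, 'amp',abs(f)/R.mean())
E
```

```text
wrist 75 [ 0.5024 -0.1435] r 0.00826 corner ang mod60 31.7 amp 0.02543736989611874
wrist 90 [ 0.5025 -0.1435] r 0.00883 corner ang mod60 31.8 amp 0.0258494307844236
wrist 105 [ 0.5026 -0.1435] r 0.00933 corner ang mod60 31.7 amp 0.025832762901264714
top 75 [ 0.5049 -0.1436] r 0.00796 corner ang mod60 31.9 amp 0.02082819950626477
top 90 [ 0.5049 -0.1434] r 0.00857 corner ang mod60 31.4 amp 0.020881886244872003
top 105 [ 0.505  -0.1434] r 0.00913 corner ang mod60 31.9 amp 0.020898180499028404
```

View pics/hex_wrist.png

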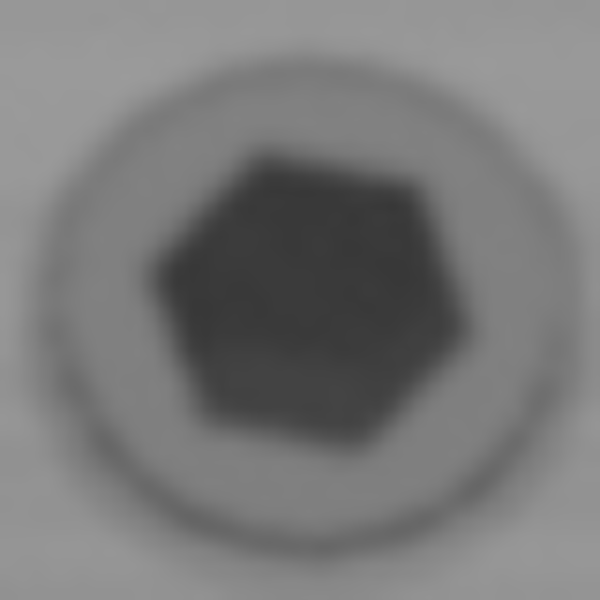

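Request:
servo_tool(
  deltas=[
    {"slide": [0,0,-0.8],"spin": 1},
    {"slide": [0,0,-1],"spin": 1},
    {"slide": [0,0,-1],"spin": 1},
    {"slide": [0,0,-1],"spin": 0.9},
    {"slide": [0.15,0.5,-1],"spin": 0},
    {"slide": [0.3,0.97,-0.2],"spin": 0},
    {"slide": [0.3,0.97,0],"spin": 0},
    {"slide": [0.3,0.97,0],"spin": 0},
    {"slide": [0.3,0.97,0],"spin": 0},
    {"slide": [0.3,0.97,0],"spin": 0},
  ],
)

```text
time_s: 3.2
tcp_pos: [0.49, -0.003, 0.2728]
ee_rot: [[-0.94, 0.34, -0.0], [0.34, 0.94, 0.011], [0.004, 0.01, -1.0]]
wrist_force: [0.6, -0.8, -0.2]
gripper_width: 1.001
```

```bash
python3 - <<'E'
from h import *
import pickle
D=pickle.load(open('d1.pkl','rb'));print(ray(D['top'],176.1,229.4,.179))
plan([.502,.348,.27],72)
E
```

```text
[0.50022637 0.3482189  0.179     ]
t 3.2 pos [ 0.49   -0.003   0.2728] psi 70.13 slide u [ 4.32 13.37  0.27] spin u -0.23 F [ 0.6 -0.8 -0.2] w 1.001
```

Request:
servo_tool(
  deltas=[
    {"slide": [0.31,0.97,0],"spin": 0},
    {"slide": [0.31,0.97,0],"spin": 0},
    {"slide": [0.31,0.97,0],"spin": 0},
    {"slide": [0.31,0.97,0],"spin": 0},
    {"slide": [0.31,0.97,0],"spin": 0},
    {"slide": [0.31,0.97,0],"spin": 0},
    {"slide": [0.31,0.97,0],"spin": 0},
    {"slide": [0.31,0.97,0],"spin": 0},
    {"slide": [0.31,0.97,0],"spin": 0},
    {"slide": [0.31,0.97,0],"spin": 0},
  ],
)

```text
time_s: 4.2
tcp_pos: [0.4935, 0.2518, 0.2799]
ee_rot: [[-0.937, 0.35, 0.002], [0.35, 0.937, 0.013], [0.003, 0.013, -1.0]]
wrist_force: [0.8, 0.8, -0.1]
gripper_width: 1.002
```

Request:
servo_tool(
  deltas=[
    {"slide": [0.31,0.97,0],"spin": 0},
    {"slide": [0.3,0.9,0],"spin": 0},
    {"slide": [0.1,0.5,0],"spin": 0},
    {"slide": [0,0,0],"spin": 0},
  ],
)

```text
time_s: 4.6
tcp_pos: [0.4964, 0.3143, 0.2813]
ee_rot: [[-0.937, 0.351, 0.001], [0.351, 0.936, 0.014], [0.004, 0.013, -1.0]]
wrist_force: [-0.8, -0.5, -0.0]
gripper_width: 0.999
```

```bash
python3 - <<'E'
from h import *
import pickle
plan([.502,.348,.27],72)
d=cap('wrist','w3.png'); pickle.dump(d,open('w3.pkl','wb')); print(proj(d,[.5,.348,.179]))
E
```

```text
t 4.6 pos [0.4964 0.3143 0.2813] psi 69.48 slide u [0.26 1.33 0.47] spin u -0.32 F [-0.8 -0.5 -0. ] w 0.999
[359.03589269 190.53524458]
```

View pics/w3.png

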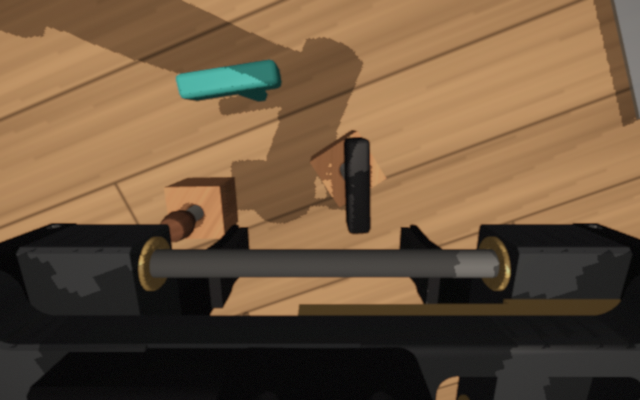

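The black handle is at cols 345–371, rows 138–232, parallel to the tool's x. The teal decoy (228,80) and the tamper (182,220) are well apart from it.

```bash
python3 - <<'E'
from h import *
import pickle
d=pickle.load(open('w3.pkl','rb'))
m=(d['frame'].max(2)<75).astype(np.uint8); m[:130]=0;m[238:]=0;m[:,:335]=0;m[:,380:]=0
n,l,st,c=cv2.connectedComponentsWithStats(m)
i=1+np.argmax(st[1:,4]);print(st[i],c[i])
pts=np.argwhere(l==i)[:,::-1].astype(np.float32); q=cv2.minAreaRect(pts); print(q, cv2.boxPoints(q).round(1).tolist())
W=[ray(d,*p,.179)[:2].round(4) for p in cv2.boxPoints(q)];print(W,np.mean(W,0))
crop('w3.png','w3c.png',320,120,80,120,5)
plan([.5,.348,.162-.0187])
E
```

```text
[ 335  133   35  100 2363] [356.53575963 183.38552687]
((357.2900085449219, 182.52999877929688), (100.40916442871094, 32.668338775634766), 81.8698959350586) [[334.0, 135.10000610351562], [366.3999938964844, 130.5], [380.6000061035156, 229.89999389648438], [348.20001220703125, 234.5]]
[array([0.446 , 0.3437]), array([0.4521, 0.3711]), array([0.5429, 0.3546]), array([0.5364, 0.3248])] [0.49435 0.34855]
t 4.65 pos [0.4963 0.3136 0.2814] psi 69.44 slide u [0.32 1.27 5.54] spin u None F [-0.3 -0.7 -0.4] w 1.001
```

View pics/w3c.png

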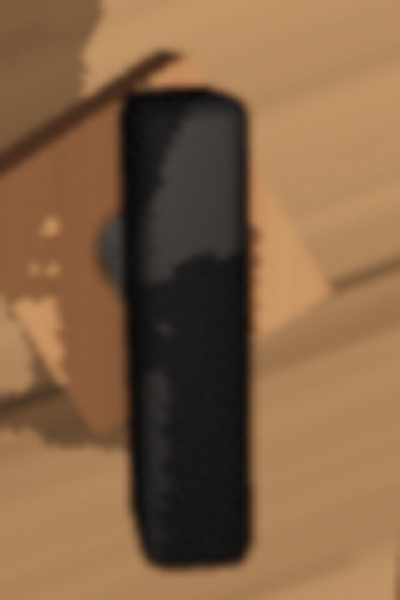

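Request:
servo_tool(
  deltas=[
    {"slide": [0.2,0.7,0],"spin": 0},
    {"slide": [0.2,0.6,0.3],"spin": 0},
    {"slide": [0,0,0.8],"spin": 0},
    {"slide": [0,0,0.8],"spin": 0},
    {"slide": [0,0,0.8],"spin": 0},
    {"slide": [0,0,0],"spin": 0},
  ],
)

```text
time_s: 5.25
tcp_pos: [0.4988, 0.3489, 0.2117]
ee_rot: [[-0.935, 0.355, 0.001], [0.355, 0.935, 0.014], [0.004, 0.014, -1.0]]
wrist_force: [0.3, -0.1, -0.4]
gripper_width: 1.003
```

```bash
python3 - <<'E'
from h import *
plan([.498,.349,.1433])
cap('wrist','w4.png')
E
```

```text
t 5.25 pos [0.4988 0.3489 0.2117] psi 69.21 slide u [ 0.02 -0.04  2.73] spin u None F [ 0.3 -0.1 -0.4] w 1.003
```

View pics/w4.png

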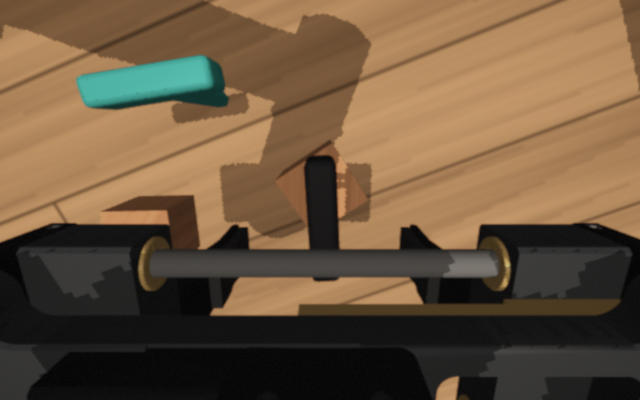

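The handle is centred between the fingers, at col about 322. I'll descend and close.

Request:
servo_tool(
  deltas=[
    {"slide": [0,0,0.7],"spin": 0},
    {"slide": [0,0,0.7],"spin": 0},
    {"slide": [0,0,0.7],"spin": 0},
    {"slide": [0,0,0.55],"spin": 0},
    {"slide": [0,0,0],"spin": 0},
  ],
)

```text
time_s: 5.8
tcp_pos: [0.504, 0.354, 0.1525]
ee_rot: [[-0.935, 0.354, 0.014], [0.354, 0.935, 0.024], [-0.004, 0.027, -1.0]]
wrist_force: [0.2, -0.2, -0.1]
gripper_width: 0.997
```

Request:
servo_tool(
  deltas=[
    {"slide": [0,0,0],"spin": 0},
    {"slide": [0,0,0],"spin": 0},
    {"slide": [0,0,0],"spin": 0},
    {"slide": [0,0,0],"spin": 0},
    {"slide": [0,0,0],"spin": 0},
    {"slide": [0,0,0],"spin": 0},
    {"slide": [0,0,0],"spin": 0},
    {"slide": [0,0,0],"spin": 0},
  ],
  gripper=255,
)

```text
time_s: 6.6
tcp_pos: [0.5064, 0.3559, 0.1587]
ee_rot: [[-0.935, 0.353, 0.021], [0.353, 0.935, 0.03], [-0.009, 0.035, -0.999]]
wrist_force: [-0.0, -0.4, 1.5]
gripper_width: 0.356
```

```bash
python3 - <<'E'
from h import *
s=sense();print({k:np.round(v,3).tolist() for k,v in s.items()})
cap('scene','s5.png');cap('top','t5.png');print(np.round(sense()['tcp_pos'],4))
crop('s5.png','s5c.png',300,80,200,160,4)
E
```

```text
{'time_s': 6.6, 'joints': [49.971, 23.341, -7.119, -0.218, -57.463, -160.545], 'joint_velocities': [-0.055, -0.1, -0.244, 0.109, -0.905, -0.023], 'effort': [0.246, -38.473, 17.742, 3.741, 0.369, -0.007], 'tcp_pos': [0.506, 0.356, 0.159], 'ee_rot': [[-0.935, 0.353, 0.021], [0.353, 0.935, 0.03], [-0.009, 0.035, -0.999]], 'wrist_force': [-0.033, -0.43, 1.516], 'moment': [-0.404, 0.187, -0.022], 'gripper_width': 0.356}
[0.5062 0.3555 0.1586]
```

View pics/s5c.png

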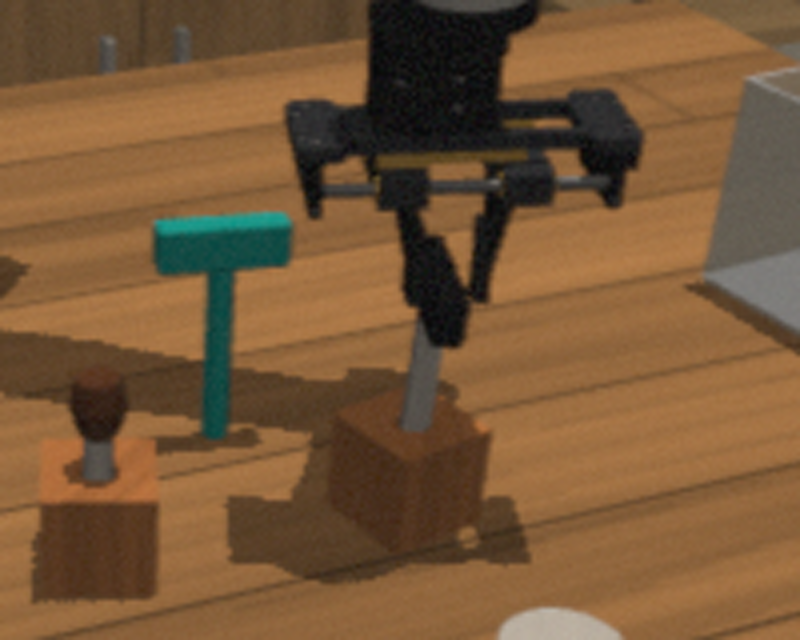

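Request:
servo_tool(
  deltas=[
    {"slide": [0,0,0],"spin": 0},
    {"slide": [0,0,0],"spin": 0},
    {"slide": [0,0,0],"spin": 0},
    {"slide": [0,0,0],"spin": 0},
    {"slide": [0,0,0],"spin": 0},
  ],
  gripper=0,
)

```text
time_s: 7.2
tcp_pos: [0.5065, 0.356, 0.1584]
ee_rot: [[-0.935, 0.353, 0.021], [0.354, 0.935, 0.03], [-0.009, 0.035, -0.999]]
wrist_force: [-0.1, 0.2, 0.4]
gripper_width: 0.636
```

Request:
servo_tool(
  deltas=[
    {"slide": [0.2,-0.38,0.1],"spin": 0},
  ],
)

```text
time_s: 7.3
tcp_pos: [0.4993, 0.3498, 0.1557]
ee_rot: [[-0.935, 0.353, 0.022], [0.353, 0.935, 0.031], [-0.01, 0.037, -0.999]]
wrist_force: [0.3, 0.2, 0.6]
gripper_width: 0.728
```

Request:
servo_tool(
  deltas=[
    {"slide": [0,0,0.1],"spin": 0},
  ],
)

```text
time_s: 7.4
tcp_pos: [0.4987, 0.3494, 0.1531]
ee_rot: [[-0.935, 0.353, 0.022], [0.353, 0.935, 0.031], [-0.009, 0.037, -0.999]]
wrist_force: [-0.8, 0.3, 0.5]
gripper_width: 0.818
```

```bash
python3 - <<'E'
from h import *
plan([.498,.349,.1433])
print(sense()['joints'].round(2),sense()['effort'].round(2))
cap('wrist','w6.png')
E
```

```text
t 7.4 pos [0.4987 0.3494 0.1531] psi 69.33 slide u [ 0.03 -0.04  0.39] spin u None F [-0.8  0.3  0.5] w 0.818
[  50.14   22.69   -9.05   -0.21  -56.1  -160.7 ] [ 6.000e-02 -3.852e+01  1.710e+01  3.710e+00 -3.000e-02 -1.000e-02]
```

View pics/w6.png

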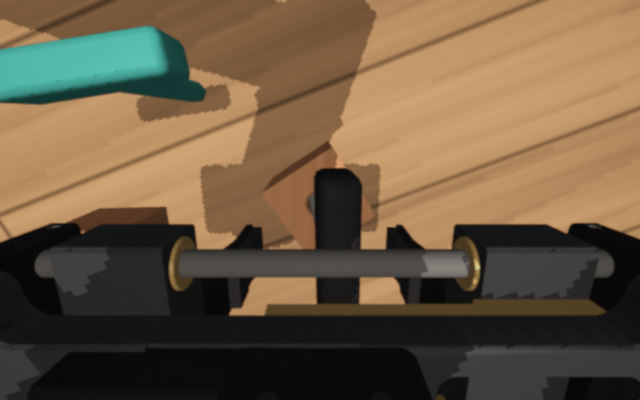

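Request:
servo_tool(
  deltas=[
    {"slide": [0,0.24,0.1],"spin": 0},
    {"slide": [0,0,0.2],"spin": 0},
    {"slide": [0,0,0.1],"spin": 0},
    {"slide": [0,0,0],"spin": 0},
  ],
)

```text
time_s: 7.85
tcp_pos: [0.5027, 0.3574, 0.142]
ee_rot: [[-0.936, 0.352, 0.023], [0.353, 0.935, 0.031], [-0.01, 0.037, -0.999]]
wrist_force: [0.4, -0.3, -0.2]
gripper_width: 1.001
```

```bash
python3 - <<'E'
from h import *
plan([.498,.349,.1433])
cap('wrist','w7.png')
E
```

```text
t 7.85 pos [0.5027 0.3574 0.142 ] psi 69.36 slide u [ 0.06 -0.38 -0.07] spin u None F [ 0.4 -0.3 -0.2] w 1.001
```

View pics/w7.png

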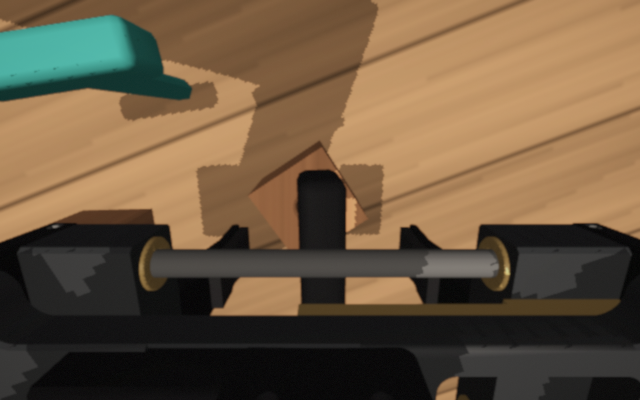

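Request:
servo_tool(
  deltas=[
    {"slide": [0,0,0],"spin": 0},
    {"slide": [0,0,0],"spin": 0},
    {"slide": [0,0,0],"spin": 0},
    {"slide": [0,0,0],"spin": 0},
    {"slide": [0,0,0],"spin": 0},
    {"slide": [0,0,0],"spin": 0},
    {"slide": [0,0,0],"spin": 0},
  ],
  gripper=255,
)

```text
time_s: 8.6
tcp_pos: [0.5031, 0.3574, 0.1427]
ee_rot: [[-0.936, 0.352, 0.024], [0.353, 0.935, 0.032], [-0.011, 0.038, -0.999]]
wrist_force: [0.3, 0.1, 1.1]
gripper_width: 0.449
```

Request:
servo_tool(
  deltas=[
    {"slide": [0,0,0],"spin": 0},
    {"slide": [0,0,0],"spin": 0},
    {"slide": [0,0,0],"spin": 0},
  ],
)

```text
time_s: 8.9
tcp_pos: [0.5018, 0.3548, 0.1426]
ee_rot: [[-0.936, 0.352, 0.02], [0.353, 0.935, 0.026], [-0.01, 0.031, -0.999]]
wrist_force: [-1.4, -2.1, 3.5]
gripper_width: 0.264
```

```bash
python3 - <<'E'
from h import *
plan([.498,.349,.1433])
cap('wrist','w8.png');cap('scene','s8.png');crop('s8.png','s8c.png',300,80,200,160,4)
E
```

```text
t 8.9 pos [0.5018 0.3548 0.1426] psi 69.36 slide u [ 0.06 -0.27 -0.04] spin u None F [-1.4 -2.1  3.5] w 0.264
```

View pics/s8c.png

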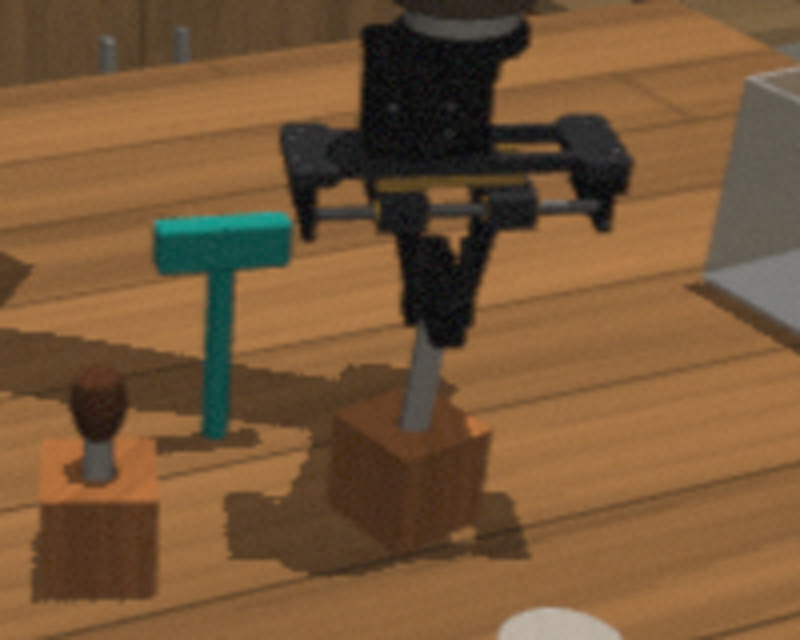

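View pics/w8.png

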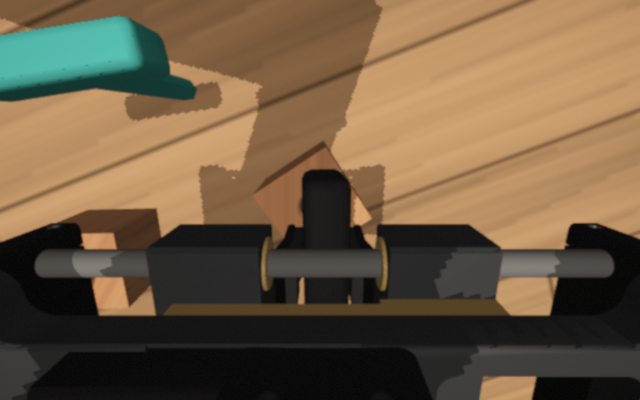

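Gripped: the opening is 23 mm against the 22 mm handle. Now I'll lift.

Request:
servo_tool(
  deltas=[
    {"slide": [0,0,0],"spin": 0},
    {"slide": [0,0,-0.4],"spin": 0},
    {"slide": [0,0,-0.6],"spin": 0},
    {"slide": [0,0,-0.8],"spin": 0},
    {"slide": [0,0,-0.8],"spin": 0},
    {"slide": [0,0,-0.8],"spin": 0},
    {"slide": [0,0,-0.8],"spin": 0},
    {"slide": [0,0,-0.8],"spin": 0},
    {"slide": [0,0,-0.8],"spin": 0},
    {"slide": [0,0,-0.5],"spin": 0},
  ],
)

```text
time_s: 10.0
tcp_pos: [0.4984, 0.3562, 0.2997]
ee_rot: [[-0.935, 0.355, 0.017], [0.355, 0.934, 0.039], [-0.002, 0.042, -0.999]]
wrist_force: [0.2, -0.1, -3.1]
gripper_width: 0.255
```

```bash
python3 - <<'E'
from h import *
plan([.5037,-.1435,.31])
cap('wrist','w9.png');cap('scene','s9.png');crop('s9.png','s9c.png',300,20,200,160,4)
E
```

```text
t 10.0 pos [0.4984 0.3562 0.2997] psi 69.2 slide u [ -7.3  -18.58  -1.18] spin u None F [ 0.2 -0.1 -3.1] w 0.255
```

View pics/s9c.png

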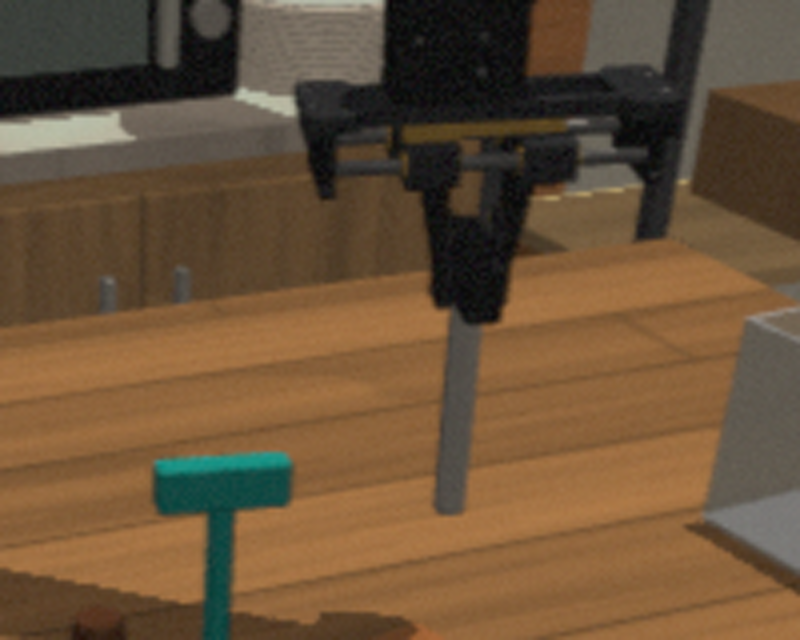

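View pics/w9.png

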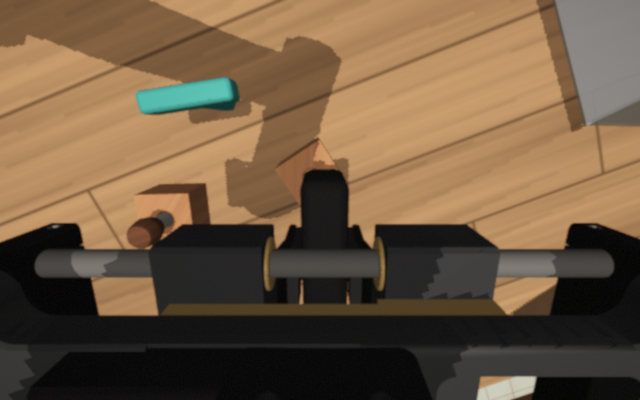

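The key is out of the block and hangs straight. Its tip is at about z 0.17, above the tamper. I'll move across to the screw.

Request:
servo_tool(
  deltas=[
    {"slide": [-0.15,-0.4,-0.1],"spin": 0},
    {"slide": [-0.3,-0.7,-0.1],"spin": 0},
    {"slide": [-0.36,-0.92,-0.05],"spin": 0},
    {"slide": [-0.36,-0.92,-0.05],"spin": 0},
    {"slide": [-0.36,-0.92,-0.05],"spin": 0},
    {"slide": [-0.36,-0.92,-0.05],"spin": 0},
    {"slide": [-0.36,-0.92,-0.05],"spin": 0},
    {"slide": [-0.36,-0.92,-0.05],"spin": 0},
    {"slide": [-0.36,-0.92,-0.05],"spin": 0},
    {"slide": [-0.36,-0.92,-0.05],"spin": 0},
  ],
)

```text
time_s: 11.1
tcp_pos: [0.4941, 0.1095, 0.2962]
ee_rot: [[-0.934, 0.356, 0.001], [0.356, 0.934, 0.03], [0.01, 0.029, -1.0]]
wrist_force: [0.0, -0.7, -2.8]
gripper_width: 0.247
```

```bash
python3 - <<'E'
from h import *
plan([.5037,-.1435,.31])
E
```

```text
t 11.1 pos [0.4941 0.1095 0.2962] psi 69.12 slide u [-3.96 -9.3  -0.86] spin u None F [ 0.  -0.7 -2.8] w 0.247
```

Request:
servo_tool(
  deltas=[
    {"slide": [-0.38,-0.92,-0.1],"spin": 0},
    {"slide": [-0.38,-0.92,-0.1],"spin": 0},
    {"slide": [-0.38,-0.92,-0.1],"spin": 0},
    {"slide": [-0.38,-0.92,0],"spin": 0},
    {"slide": [-0.38,-0.92,0],"spin": 0},
    {"slide": [-0.38,-0.92,0],"spin": 0},
    {"slide": [-0.38,-0.92,0],"spin": 0},
    {"slide": [-0.38,-0.92,0],"spin": 0},
    {"slide": [-0.3,-0.7,0],"spin": 0},
    {"slide": [-0.1,-0.4,0],"spin": 0},
  ],
)

```text
time_s: 12.1
tcp_pos: [0.4837, -0.1416, 0.2892]
ee_rot: [[-0.93, 0.367, -0.013], [0.366, 0.93, 0.029], [0.023, 0.022, -0.999]]
wrist_force: [-0.2, 0.5, -2.2]
gripper_width: 0.246
```

Request:
servo_tool(
  deltas=[
    {"slide": [0,0,0],"spin": -0.5},
    {"slide": [0,0,0],"spin": -1},
    {"slide": [0,0,0],"spin": -1},
    {"slide": [0,0,0],"spin": -1},
    {"slide": [0,0,0],"spin": -1},
    {"slide": [0,0,0],"spin": -1},
    {"slide": [0,0,0],"spin": -0.7},
    {"slide": [0,0,0],"spin": 0},
  ],
)

```text
time_s: 12.9
tcp_pos: [0.4742, -0.1459, 0.2845]
ee_rot: [[-0.869, -0.495, -0.022], [-0.495, 0.868, 0.032], [0.003, 0.039, -0.999]]
wrist_force: [0.3, -0.1, -2.3]
gripper_width: 0.251
```

```bash
python3 - <<'E'
from h import *
plan([.5037,-.1435,.25],121.7)
print(sense()['ee_rot'].round(4).tolist())
cap('top','t10.png');cap('scene','s10.png');crop('s10.png','s10c.png',120,120,200,150,4);crop('t10.png','t10c.png',360,160,160,120,5)
E
```

```text
t 12.9 pos [ 0.4742 -0.1459  0.2845] psi 119.69 slide u [-1.08 -0.55  1.36] spin u -0.25 F [ 0.3 -0.1 -2.3] w 0.251
[[-0.8687, -0.4949, -0.0222], [-0.4954, 0.8681, 0.0324], [0.0032, 0.0391, -0.9992]]
```

View pics/s10c.png

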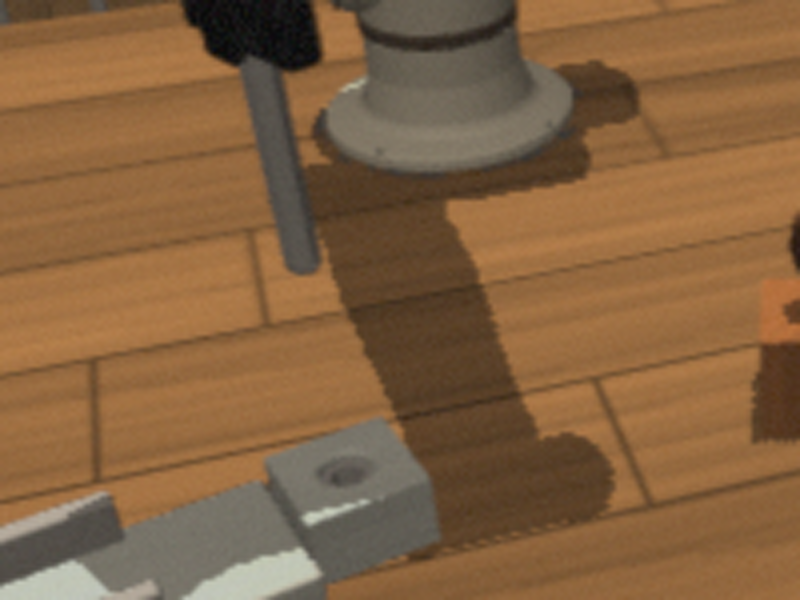

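View pics/t10c.png

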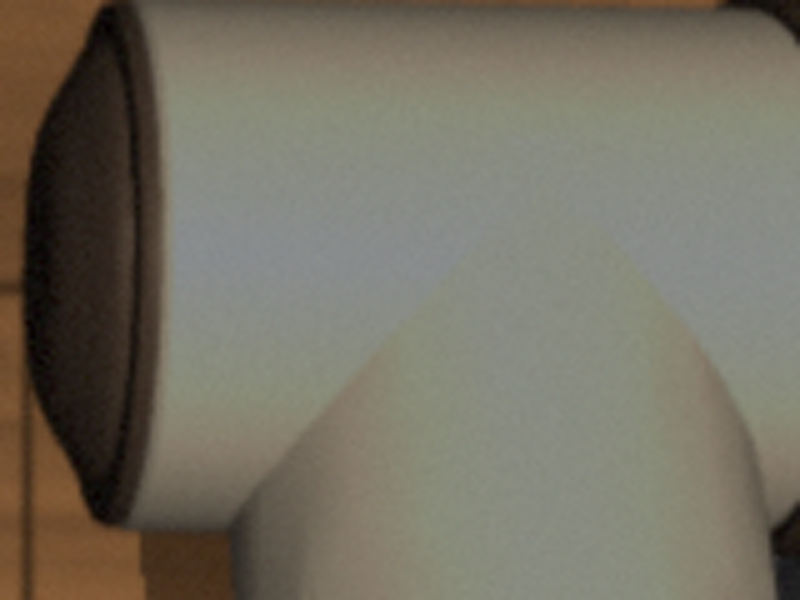

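```bash
python3 - <<'E'
from h import *
import pickle
d=optics.capture('scene');pickle.dump(d,open('s11.pkl','wb'))
s=sense();R=s['ee_rot'];p=s['tcp_pos'];print(p)
for X in (-.002,0,.002,.004):
    print(X,'tip',proj(d,p+R@[X,0,.1283]).round(2),'upper(z.03)',proj(d,p+R@[X,0,.01]).round(2))
print('screw',proj(d,[.505,-.1435,.038]).round(2),proj(d,[.5025,-.1435,.038]).round(2),'meas',120+345/4,120+471/4)
cv2.imwrite('pics/s11.png',cv2.cvtColor(d['frame'],cv2.COLOR_RGB2BGR));crop('s11.png','s11c.png',165,115,60,85,7)
crop('s11.png','s11d.png',180,220,60,45,10)
g=d['frame'].astype(int)
# shank: gray rows edges
for v in range(140,186,6):
    row=g[v,165:225]; sat=row.max(1)-row.min(1); idx=np.where((sat<25)&(row.max(1)<140))[0]; print(v,165+idx.min() if len(idx) else None,165+idx.max() if len(idx) else None)
c=optics.capture('wrist');cv2.imwrite('pics/w11.png',cv2.cvtColor(c['frame'],cv2.COLOR_RGB2BGR))
E
```

```text
[ 0.47470391 -0.14582677  0.28477472]
-0.002 tip [196.42 186.3 ] upper(z.03) [184.2  136.16]
0 tip [195.85 185.98] upper(z.03) [183.6  135.87]
0.002 tip [195.29 185.67] upper(z.03) [183.   135.59]
0.004 tip [194.72 185.35] upper(z.03) [182.4  135.31]
screw [205.94 238.77] [205.79 238.11] meas 206.25 237.75
140 181 224
146 182 224
152 184 202
158 185 215
164 187 195
170 188 197
176 189 198
182 191 198
```

View pics/s11c.png

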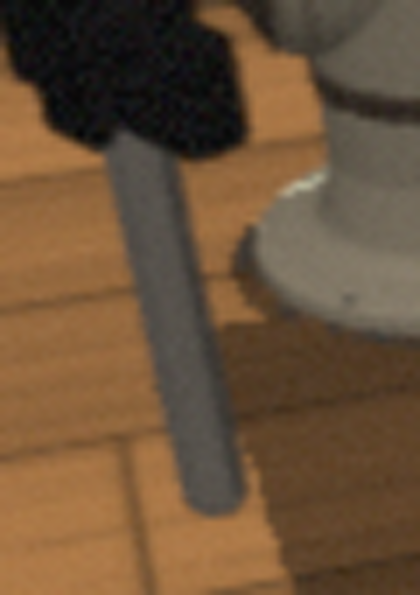

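View pics/s11d.png

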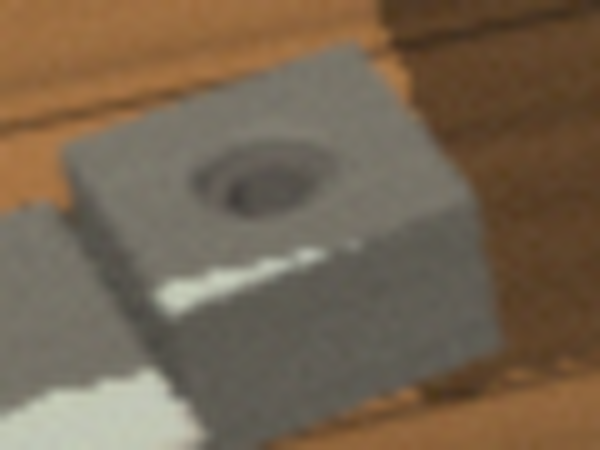

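View pics/w11.png

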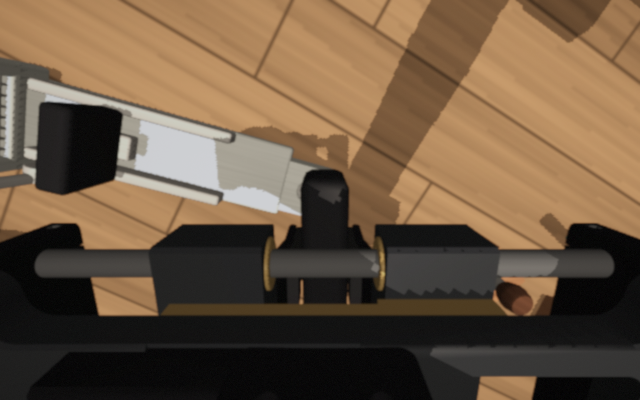

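```bash
cat >> h.py <<'E'
def tip(target=(.504,-.1435,.05),psi=121.7,X=.0007):
    s=sense();R=s['ee_rot'];p=s['tcp_pos'];t=p+R@[X,0,.1283];d=R.T@(np.array(target)-t)/.025
    ps=np.degrees(np.arctan2(R[1,1],R[0,1]));print('t %.2f'%s['time_s'],'tip',t.round(4),'zaxis',R[:,2].round(3),'psi %.2f'%ps,'slide u',d.round(2),'spin u %.2f'%(-(psi-ps)/8),'F',s['wrist_force'].round(1),'M',s['moment'].round(2),'w %.3f'%s['gripper_width'])
E
python3 -c "
from h import *
tip()"
```

```text
t 13.10 tip [ 0.4716 -0.142   0.1567] zaxis [-0.021  0.032 -0.999] psi 119.61 slide u [-1.11 -0.86  4.23] spin u -0.26 F [ 0.2  0.1 -2.3] M [-0.05 -0.05 -0.01] w 0.252
```

Request:
servo_tool(
  deltas=[
    {"slide": [-0.4,-0.3,0.4],"spin": -0.3},
    {"slide": [-0.5,-0.4,0.7],"spin": 0},
    {"slide": [-0.3,-0.2,0.8],"spin": 0},
    {"slide": [0,0,0.8],"spin": 0},
  ],
)

```text
time_s: 13.5
tcp_pos: [0.5144, -0.148, 0.2187]
ee_rot: [[-0.849, -0.528, -0.011], [-0.528, 0.849, 0.031], [-0.007, 0.032, -0.999]]
wrist_force: [-0.6, 0.6, -3.4]
gripper_width: 0.252
```

```bash
python3 -c "
from h import *
tip()"
```

```text
t 13.50 tip [ 0.5124 -0.1444  0.0905] zaxis [-0.011  0.031 -0.999] psi 121.88 slide u [0.28 0.16 1.62] spin u 0.02 F [-0.6  0.6 -3.4] M [-0.11  0.05  0.01] w 0.252
```

Request:
servo_tool(
  deltas=[
    {"slide": [0.1,0.1,0.4],"spin": 0},
    {"slide": [0.1,0.05,0.4],"spin": 0},
  ],
)

```text
time_s: 13.7
tcp_pos: [0.5072, -0.1467, 0.1963]
ee_rot: [[-0.85, -0.526, -0.014], [-0.527, 0.85, 0.031], [-0.004, 0.034, -0.999]]
wrist_force: [0.1, 0.9, -3.6]
gripper_width: 0.248
```

```bash
python3 -c "
from h import *
tip()"
```

```text
t 13.70 tip [ 0.5048 -0.1431  0.068 ] zaxis [-0.014  0.031 -0.999] psi 121.79 slide u [ 0.04 -0.02  0.72] spin u 0.01 F [ 0.1  0.9 -3.6] M [-0.15 -0.03  0.  ] w 0.248
```

Request:
servo_tool(
  deltas=[
    {"slide": [-0.03,-0.03,0.35],"spin": 0},
    {"slide": [-0.03,-0.03,0.2],"spin": 0},
  ],
)

```text
time_s: 13.9
tcp_pos: [0.5083, -0.1467, 0.1817]
ee_rot: [[-0.85, -0.526, -0.014], [-0.526, 0.85, 0.031], [-0.004, 0.034, -0.999]]
wrist_force: [-0.5, 0.0, -1.8]
gripper_width: 0.252
```

```bash
python3 -c "
from h import *
tip()
cap('scene','s12.png');crop('s12.png','s12c.png',165,180,80,80,8)
cap('wrist','w12.png');cap('top','t12.png');tip()"
```

```text
t 13.90 tip [ 0.5058 -0.1431  0.0535] zaxis [-0.014  0.031 -0.999] psi 121.76 slide u [0.07 0.02 0.14] spin u 0.01 F [-0.5  0.  -1.8] M [-0.07  0.02  0.05] w 0.252
t 14.05 tip [ 0.5063 -0.1432  0.054 ] zaxis [-0.014  0.031 -0.999] psi 121.77 slide u [0.08 0.03 0.16] spin u 0.01 F [-0.8  0.5 -2.8] M [-0.11 -0.07  0.  ] w 0.252
```

View pics/s12c.png

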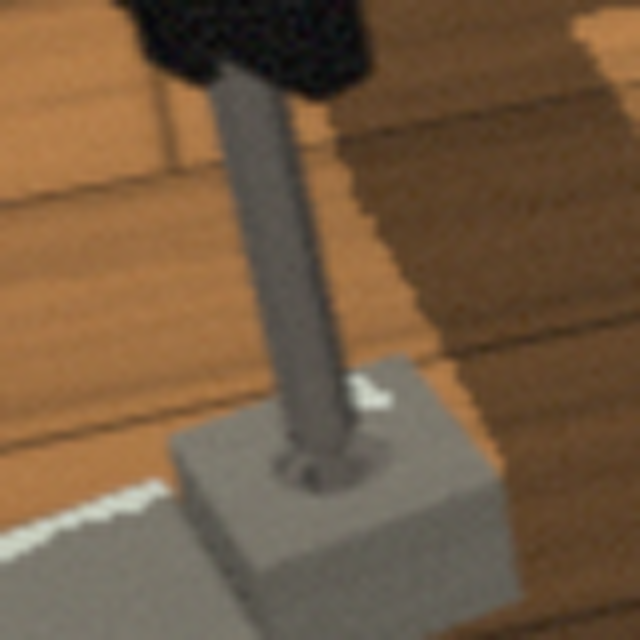

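View pics/t12.png

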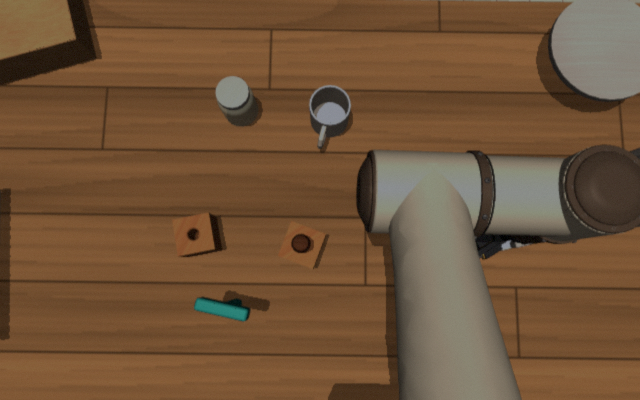

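The tip is above the recess. In the crop the shank's end is at (327,462) and the recess centre at (330,470). I'll lower it gently while feeling for contact.

Request:
servo_tool(
  deltas=[
    {"slide": [0.06,0.03,0.3],"spin": 0},
    {"slide": [0.03,0,0.25],"spin": 0},
  ],
)

```text
time_s: 14.25
tcp_pos: [0.5076, -0.1471, 0.1698]
ee_rot: [[-0.85, -0.527, -0.009], [-0.527, 0.85, 0.03], [-0.008, 0.03, -1.0]]
wrist_force: [-0.4, -0.1, -2.7]
gripper_width: 0.245
```

```bash
python3 -c "
from h import *
tip((.504,-.1435,.038))"
```

```text
t 14.25 tip [ 0.5058 -0.1436  0.0416] zaxis [-0.009  0.03  -1.   ] psi 121.79 slide u [0.06 0.04 0.14] spin u 0.01 F [-0.4 -0.1 -2.7] M [-0.08  0.    0.02] w 0.245
```

Request:
servo_tool(
  deltas=[
    {"slide": [0.06,0.03,0.15],"spin": 0},
    {"slide": [0.03,0,0.15],"spin": 0},
  ],
)

```text
time_s: 14.45
tcp_pos: [0.5049, -0.1473, 0.1622]
ee_rot: [[-0.85, -0.527, -0.009], [-0.527, 0.85, 0.03], [-0.008, 0.031, -0.999]]
wrist_force: [-1.7, 1.8, -0.5]
gripper_width: 0.246
```

```bash
python3 -c "
from h import *
tip((.504,-.1435,.020))"
```

```text
t 14.45 tip [ 0.5032 -0.1438  0.034 ] zaxis [-0.009  0.03  -0.999] psi 121.80 slide u [-0.03 -0.03  0.56] spin u 0.01 F [-1.7  1.8 -0.5] M [0.79 0.53 0.02] w 0.246
```

Request:
servo_tool(
  deltas=[
    {"slide": [0,0,0.2],"spin": 0},
    {"slide": [0,0,0.2],"spin": 0},
  ],
)

```text
time_s: 14.65
tcp_pos: [0.5043, -0.1467, 0.1515]
ee_rot: [[-0.85, -0.526, -0.009], [-0.526, 0.85, 0.031], [-0.008, 0.031, -0.999]]
wrist_force: [0.7, 0.5, -2.4]
gripper_width: 0.251
```

```bash
python3 -c "
from h import *
tip((.504,-.1435,.020))"
```

```text
t 14.65 tip [ 0.5026 -0.1431  0.0233] zaxis [-0.009  0.031 -0.999] psi 121.78 slide u [-0.04 -0.05  0.13] spin u 0.01 F [ 0.7  0.5 -2.4] M [ 0.07  0.12 -0.01] w 0.251
```

The key has dropped about 15 mm into the socket with no resistance. I'll press it home.

Request:
servo_tool(
  deltas=[
    {"slide": [0,0,0.2],"spin": 0},
    {"slide": [0,0,0.2],"spin": 0},
  ],
)

```text
time_s: 14.85
tcp_pos: [0.508, -0.148, 0.1475]
ee_rot: [[-0.848, -0.53, -0.001], [-0.53, 0.848, 0.025], [-0.012, 0.022, -1.0]]
wrist_force: [-6.4, 5.1, 31.1]
gripper_width: 0.248
```

```bash
python3 -c "
from h import *
tip((.504,-.1435,.020))
cap('scene','s13.png');crop('s13.png','s13c.png',165,180,80,80,8)"
```

```text
t 14.85 tip [ 0.5072 -0.1451  0.0192] zaxis [-0.001  0.025 -1.   ] psi 122.03 slide u [ 0.07  0.13 -0.03] spin u 0.04 F [-6.4  5.1 31.1] M [2.   2.47 0.03] w 0.248
```

View pics/s13c.png

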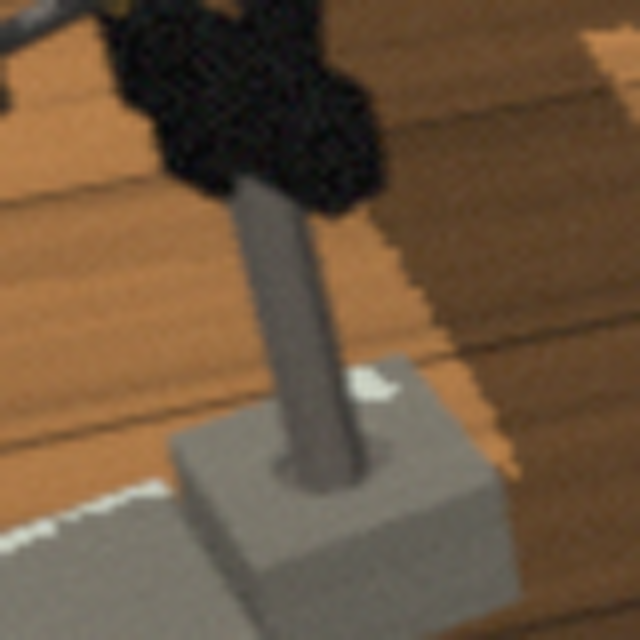

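The key bottomed with the tip at z 0.019, where the socket floor is 0.020, and a 31 N axial reaction. It is home, so now I'll turn it clockwise in short calls.

Request:
servo_tool(
  deltas=[
    {"slide": [0,0,0],"spin": 0.4},
    {"slide": [0,0,0],"spin": 0.7},
    {"slide": [0,0,0.02],"spin": 0.7},
  ],
)

```text
time_s: 15.2
tcp_pos: [0.5067, -0.1477, 0.1484]
ee_rot: [[-0.955, -0.297, -0.004], [-0.297, 0.955, 0.025], [-0.004, 0.025, -1.0]]
wrist_force: [-2.0, 1.4, 2.5]
gripper_width: 0.25
```

```bash
python3 -c "
from h import *
tip((.504,-.1435,.020))"
```

```text
t 15.20 tip [ 0.5055 -0.1447  0.0201] zaxis [-0.004  0.025 -1.   ] psi 107.28 slide u [0.04 0.06 0.01] spin u -1.80 F [-2.   1.4  2.5] M [0.12 0.64 0.26] w 0.250
```

Request:
servo_tool(
  deltas=[
    {"slide": [0,0,0.03],"spin": 0.7},
    {"slide": [0,0,0.03],"spin": 0.7},
    {"slide": [0,0,0.03],"spin": 0.7},
    {"slide": [0,0,0.03],"spin": 0.7},
  ],
)

```text
time_s: 15.6
tcp_pos: [0.5065, -0.1483, 0.1483]
ee_rot: [[-0.995, 0.099, -0.005], [0.099, 0.995, 0.022], [0.007, 0.021, -1.0]]
wrist_force: [-2.4, 1.8, 3.6]
gripper_width: 0.258
```

```bash
python3 -c "
from h import *
tip((.504,-.1435,.020))"
```

```text
t 15.60 tip [ 0.5052 -0.1454  0.02  ] zaxis [-0.005  0.022 -1.   ] psi 84.32 slide u [0.05 0.07 0.  ] spin u -4.67 F [-2.4  1.8  3.6] M [0.59 0.92 0.25] w 0.258
```

Request:
servo_tool(
  deltas=[
    {"slide": [0,0,0.03],"spin": 0.6},
    {"slide": [0,0,0.03],"spin": 0.6},
    {"slide": [0,0,0.03],"spin": 0.6},
  ],
)

```text
time_s: 15.9
tcp_pos: [0.5061, -0.1485, 0.1483]
ee_rot: [[-0.937, 0.349, -0.006], [0.349, 0.937, 0.02], [0.013, 0.016, -1.0]]
wrist_force: [-2.4, 1.3, 3.1]
gripper_width: 0.253
```

```bash
python3 -c "
from h import *
tip((.504,-.1435,.020))"
```

```text
t 15.90 tip [ 0.5047 -0.1457  0.02  ] zaxis [-0.006  0.02  -1.   ] psi 69.58 slide u [0.06 0.07 0.  ] spin u -6.51 F [-2.4  1.3  3.1] M [0.65 0.86 0.31] w 0.253
```

Request:
servo_tool(
  deltas=[
    {"slide": [0,0,0.03],"spin": 0.5},
    {"slide": [0,0,0.03],"spin": 0.5},
  ],
)

```text
time_s: 16.1
tcp_pos: [0.5059, -0.1485, 0.1483]
ee_rot: [[-0.878, 0.478, -0.007], [0.478, 0.878, 0.019], [0.015, 0.013, -1.0]]
wrist_force: [-2.7, 1.6, 4.6]
gripper_width: 0.249
```

Request:
servo_tool(
  deltas=[
    {"slide": [0,0,0.03],"spin": 0.5},
  ],
)

```text
time_s: 16.2
tcp_pos: [0.5058, -0.1485, 0.1483]
ee_rot: [[-0.842, 0.539, -0.007], [0.539, 0.842, 0.018], [0.016, 0.011, -1.0]]
wrist_force: [-2.9, 0.9, 3.9]
gripper_width: 0.249
```

```bash
python3 -c "
from h import *
tip((.504,-.1435,.020));print(sense()['joints'].round(1))"
```

```text
t 16.20 tip [ 0.5043 -0.1458  0.0201] zaxis [-0.007  0.018 -1.   ] psi 57.35 slide u [0.06 0.07 0.  ] spin u -8.04 F [-2.9  0.9  3.9] M [0.64 0.87 0.28] w 0.249
[   0.6   16.9  -18.4   -1.3  -55.1 -122.6]
```

Request:
servo_tool(
  deltas=[
    {"slide": [0,0,0.03],"spin": 0.5},
    {"slide": [0,0,0.03],"spin": 0.4},
  ],
)

```text
time_s: 16.4
tcp_pos: [0.5055, -0.1485, 0.1483]
ee_rot: [[-0.766, 0.642, -0.008], [0.642, 0.766, 0.017], [0.017, 0.008, -1.0]]
wrist_force: [-2.3, 1.7, 4.2]
gripper_width: 0.25
```

Request:
servo_tool(
  deltas=[
    {"slide": [0,0,0.03],"spin": 0.4},
  ],
)

```text
time_s: 16.5
tcp_pos: [0.5055, -0.1484, 0.1483]
ee_rot: [[-0.729, 0.685, -0.008], [0.685, 0.729, 0.016], [0.017, 0.006, -1.0]]
wrist_force: [-2.3, 2.2, 4.2]
gripper_width: 0.253
```

```bash
python3 -c "
from h import *
tip((.504,-.1435,.020))"
```

```text
t 16.50 tip [ 0.5039 -0.1458  0.02  ] zaxis [-0.008  0.016 -1.   ] psi 46.78 slide u [0.06 0.07 0.  ] spin u -9.36 F [-2.3  2.2  4.2] M [0.7  0.85 0.26] w 0.253
```

Request:
servo_tool(
  deltas=[
    {"slide": [0,0,0.03],"spin": 0.3},
    {"slide": [0,0,0.03],"spin": 0.3},
  ],
)

```text
time_s: 16.7
tcp_pos: [0.5053, -0.1483, 0.1483]
ee_rot: [[-0.669, 0.744, -0.009], [0.743, 0.669, 0.015], [0.017, 0.004, -1.0]]
wrist_force: [-2.4, 1.3, 4.0]
gripper_width: 0.248
```

```bash
python3 -c "
from h import *
tip((.504,-.1435,.020))"
```

```text
t 16.70 tip [ 0.5037 -0.1458  0.02  ] zaxis [-0.009  0.015 -1.   ] psi 41.96 slide u [0.06 0.07 0.  ] spin u -9.97 F [-2.4  1.3  4. ] M [0.71 0.88 0.23] w 0.248
```

```bash
python3 -c "
from h import *
cap('wrist','w14.png');cap('scene','s14.png');crop('s14.png','s14c.png',140,120,130,140,4)"
```

```text
(no output)
```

View pics/s14c.png

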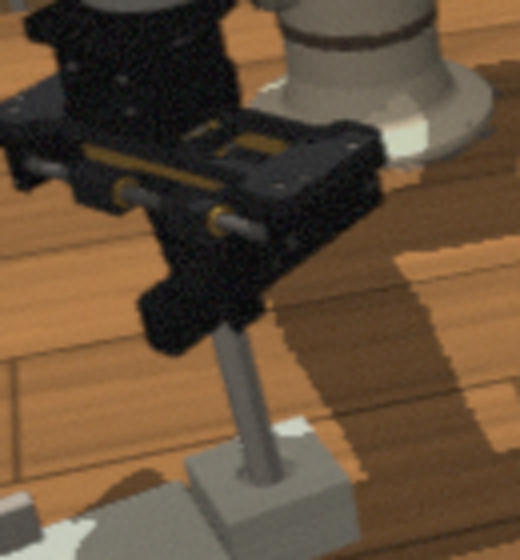

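View pics/w14.png

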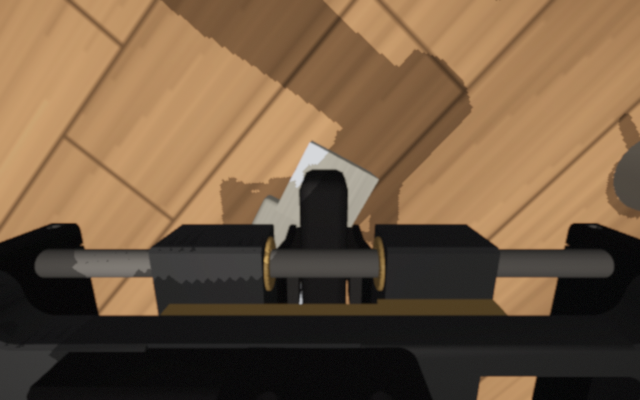

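The handle is still aligned with the fingers, so nothing has slipped. The moment is still only friction level, so I'll turn a little more.

Request:
servo_tool(
  deltas=[
    {"slide": [0,0,0.03],"spin": 0.3},
    {"slide": [0,0,0.03],"spin": 0.3},
  ],
)

```text
time_s: 17.0
tcp_pos: [0.5056, -0.1483, 0.1482]
ee_rot: [[-0.609, 0.793, -0.008], [0.793, 0.609, 0.014], [0.016, 0.002, -1.0]]
wrist_force: [-2.1, 3.1, 4.9]
gripper_width: 0.252
```

```bash
python3 -c "
from h import *
tip((.504,-.1435,.020))"
```

```text
t 17.00 tip [ 0.5041 -0.1459  0.02  ] zaxis [-0.008  0.014 -1.   ] psi 37.50 slide u [0.08 0.05 0.  ] spin u -10.52 F [-2.1  3.1  4.9] M [0.84 1.01 0.78] w 0.252
```

Request:
servo_tool(
  deltas=[
    {"slide": [0,0,0.03],"spin": 0.3},
  ],
)

```text
time_s: 17.1
tcp_pos: [0.5059, -0.1482, 0.1482]
ee_rot: [[-0.578, 0.816, -0.008], [0.816, 0.578, 0.013], [0.015, 0.001, -1.0]]
wrist_force: [-2.8, 2.3, 5.1]
gripper_width: 0.253
```

Request:
servo_tool(
  deltas=[
    {"slide": [0,0,0.03],"spin": 0.4},
  ],
)

```text
time_s: 17.2
tcp_pos: [0.5065, -0.1483, 0.1483]
ee_rot: [[-0.534, 0.845, -0.007], [0.845, 0.534, 0.012], [0.014, 0.001, -1.0]]
wrist_force: [-1.4, 2.3, 3.7]
gripper_width: 0.258
```

```bash
python3 -c "
from h import *
tip((.504,-.1435,.020))"
```

```text
t 17.20 tip [ 0.5053 -0.1461  0.02  ] zaxis [-0.007  0.012 -1.   ] psi 32.28 slide u [0.12 0.01 0.  ] spin u -11.18 F [-1.4  2.3  3.7] M [0.49 0.63 0.93] w 0.258
```

```bash
python3 -c "
from h import *
cap('wrist','w15.png')"
```

```text
(no output)
```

View pics/w15.png

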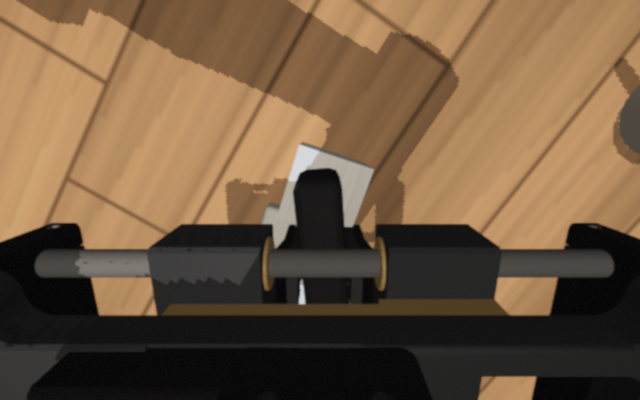

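The handle is now skewed about 6° in the jaws: it stopped turning at about 0.9 N m while the fingers slid on, so the screw is on its stop. I'll press once and let go.

Request:
servo_tool(
  deltas=[
    {"slide": [0,0,0.12],"spin": 0},
  ],
)

```text
time_s: 17.35
tcp_pos: [0.5078, -0.1489, 0.148]
ee_rot: [[-0.537, 0.843, -0.004], [0.843, 0.537, 0.009], [0.01, 0.002, -1.0]]
wrist_force: [-5.4, 2.5, 21.4]
gripper_width: 0.259
```

```bash
python3 -c "
from h import *
tip((.504,-.1435,.020))"
```

```text
t 17.35 tip [ 0.5069 -0.1472  0.0197] zaxis [-0.004  0.009 -1.   ] psi 32.51 slide u [ 0.19 -0.02 -0.01] spin u -11.15 F [-5.4  2.5 21.4] M [0.73 2.02 0.7 ] w 0.259
```

Request:
servo_tool(
  deltas=[
    {"slide": [0,0,0],"spin": 0},
    {"slide": [0,0,0],"spin": 0},
    {"slide": [0,0,0],"spin": 0},
    {"slide": [0,0,0],"spin": 0},
    {"slide": [0,0,0],"spin": 0},
    {"slide": [0,0,0],"spin": 0},
    {"slide": [0,0,0],"spin": 0},
  ],
  gripper=0,
)

```text
time_s: 18.05
tcp_pos: [0.5099, -0.1498, 0.1477]
ee_rot: [[-0.539, 0.842, 0.001], [0.842, 0.539, 0.008], [0.007, 0.005, -1.0]]
wrist_force: [0.3, -0.3, -0.6]
gripper_width: 0.808
```

```bash
python3 -c "
from h import *
tip((.504,-.1435,.020))
cap('wrist','w16.png');cap('scene','s16.png');crop('s16.png','s16c.png',140,120,130,140,4)"
```

```text
t 18.05 tip [ 0.5096 -0.1482  0.0194] zaxis [ 0.001  0.008 -1.   ] psi 32.62 slide u [ 0.28 -0.09 -0.02] spin u -11.13 F [ 0.3 -0.3 -0.6] M [-0.15 -0.   -0.03] w 0.808
```

View pics/s16c.png

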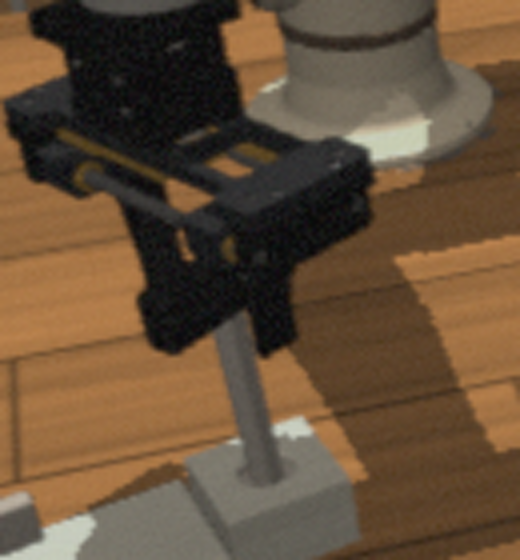

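View pics/w16.png

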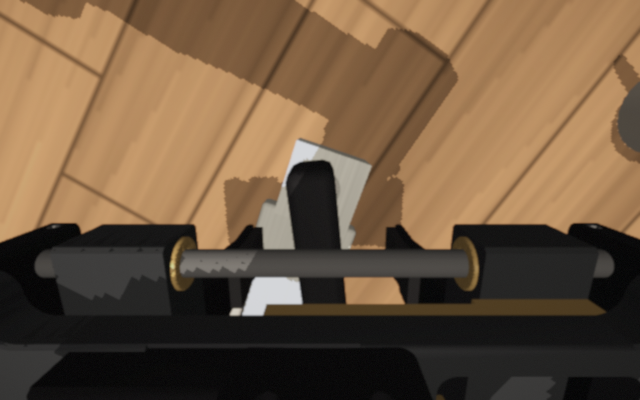

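Released: the key stands on its own. I'll retreat straight up and clear of it.

Request:
servo_tool(
  deltas=[
    {"slide": [0,0,-0.3],"spin": 0},
    {"slide": [0,0,-0.6],"spin": 0},
    {"slide": [0,0,-0.9],"spin": 0},
    {"slide": [0,0,-1],"spin": 0},
    {"slide": [0,0,-1],"spin": 0},
    {"slide": [0,0,-1],"spin": 0},
    {"slide": [0,0,-0.6],"spin": 0},
    {"slide": [0,0,0],"spin": 0},
  ],
  gripper=0,
)

```text
time_s: 18.95
tcp_pos: [0.5095, -0.1514, 0.2917]
ee_rot: [[-0.539, 0.842, 0.003], [0.842, 0.539, 0.007], [0.005, 0.006, -1.0]]
wrist_force: [0.2, 0.1, 0.8]
gripper_width: 1.001
```

Request:
servo_tool(
  deltas=[
    {"slide": [0.4,0.3,0],"spin": 0},
    {"slide": [0.8,0.6,0],"spin": 0},
    {"slide": [0.8,0.6,0],"spin": 0},
    {"slide": [0.8,0.6,0],"spin": 0},
    {"slide": [0.8,0.6,0],"spin": 0},
    {"slide": [0.8,0.6,0],"spin": 0},
    {"slide": [0.4,0.3,0],"spin": 0},
    {"slide": [0,0,0],"spin": 0},
  ],
)

```text
time_s: 19.75
tcp_pos: [0.5165, 0.0077, 0.2849]
ee_rot: [[-0.538, 0.843, -0.011], [0.843, 0.538, 0.007], [0.012, -0.005, -1.0]]
wrist_force: [-0.1, -0.4, -0.8]
gripper_width: 1.001
```

```bash
python3 -c "
from h import *
tip()
cap('scene','s17.png');d=cap('top','t17.png');crop('t17.png','t17c.png',400,190,100,80,7);crop('s17.png','s17c.png',130,100,130,160,4)"
```

```text
t 19.75 tip [0.5147 0.0092 0.1566] zaxis [-0.011  0.007 -1.   ] psi 32.56 slide u [-4.97 -3.63  4.23] spin u -11.14 F [-0.1 -0.4 -0.8] M [-0.18 -0.03  0.  ] w 1.001
```

View pics/s17c.png

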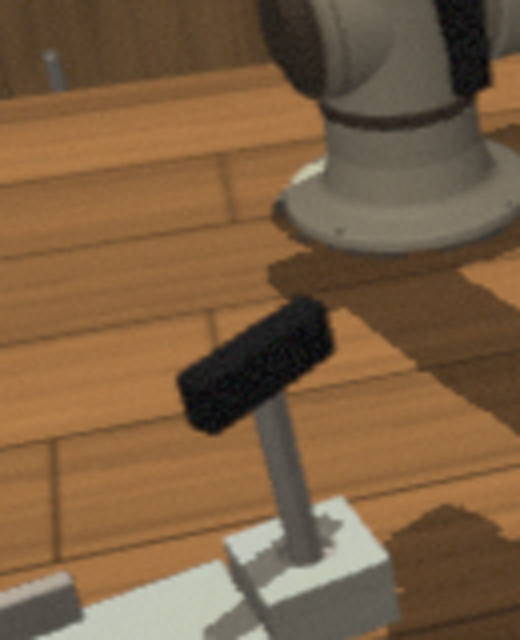

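View pics/t17c.png

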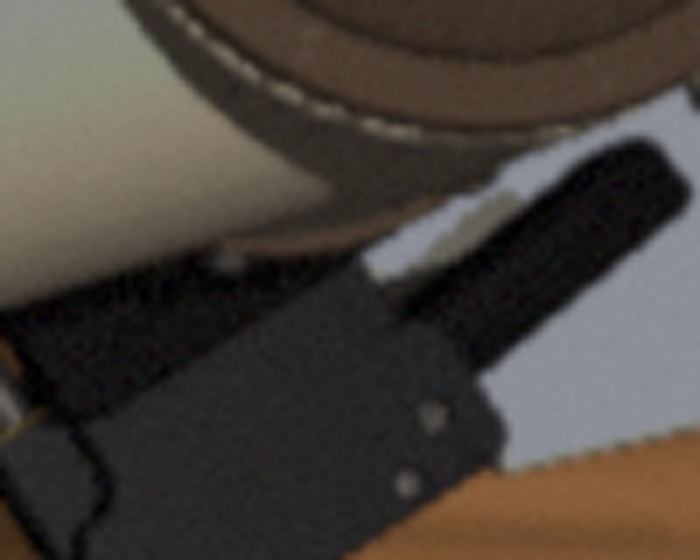

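View pics/s17.png

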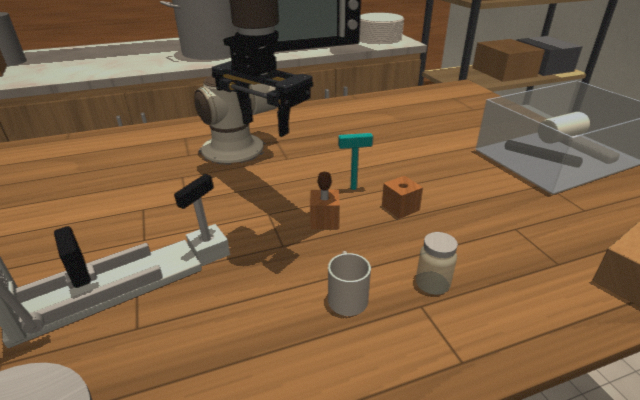

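The key stands alone in the screw, and the tamper, mug, jar and teal key look unmoved. Now a quick check of depth and upright.

```bash
python3 -c "
from h import *
d=optics.capture('scene')
b=(d['frame'].max(2)<50).astype(np.uint8);b[:170]=0;b[215:]=0;b[:,:168]=0;b[:,222:]=0
n,l,st,c=cv2.connectedComponentsWithStats(b);i=1+np.argmax(st[1:,4]);print('handle meas',c[i].round(2),st[i])
for x,z in [(.504,.02),(.504,.026),(.5055,.02)]: print(x,z,proj(d,[x,-.1435,z+.147]).round(2),'entry',proj(d,[x,-.1435,.044]).round(2))
a=cv2.imread('pics/scene1.png').astype(int);e=cv2.imread('pics/s17.png').astype(int)
df=abs(a-e).max(2)
for nm,(x0,y0,x1,y1) in dict(mug=(325,250,375,318),jar=(415,232,460,298),tamper=(308,170,342,205)).items(): print(nm,(df[y0:y1,x0:x1]>40).mean().round(3))
"
```

```text
handle meas [193.62 190.85] [175 174  38  34 662]
0.504 0.02 [195.84 189.53] entry [205.45 236.39]
0.504 0.026 [195.33 187.05] entry [205.45 236.39]
0.5055 0.02 [195.92 189.9 ] entry [205.54 236.79]
mug 0.0
jar 0.0
tamper 0.171
```

```bash
python3 -c "
from h import *
a=cv2.imread('pics/scene1.png')[160:235,300:350];b=cv2.imread('pics/s17.png')[160:235,300:350]
cv2.imwrite('pics/cmp.png',cv2.resize(np.hstack([a,b]),None,fx=6,fy=6))"
```

```text
(no output)
```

View pics/cmp.png

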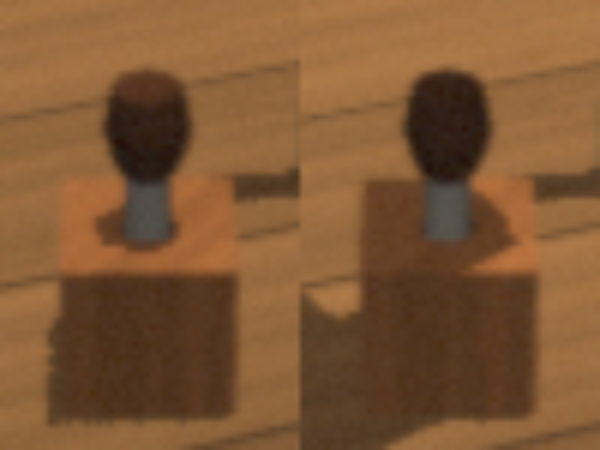

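The tamper has not moved; the difference is only the arm's shadow on it. I'll hand in.

```bash
python3 -c "
from h import *
print(r.finish_job(),sense()['time_s'])"
```

```text
the job is handed in; nothing more can be done
the job is handed in; nothing more can be done
```

I took the bare steel hex key out of its block and seated it fully in the clamp screw. I then turned it clockwise onto the stop, let go, and handed the job in at about 20 s. The key is standing in the screw and the robot is touching nothing.

**Seating:** The key dropped into the socket with little resistance. It bottomed at a tip height of about 19–20 mm (the floor is at 20 mm) with a 31 N push. I did no turning before that.

**Turning:** I turned the key about 84°. The torque held near 0.25 N m, then rose to about 0.9 N m. At that point the handle stopped and twisted about 6° in the jaws, so I take the screw to be on its stop. I have no reading of the screw itself. The total is slightly more than the 75° maximum screw travel; I put the excess down to play in the socket and measurement error.

**Last checks:**
- **Depth:** The handle in the scene picture sits at the height expected for a fully seated key.
- **Upright:** It is about 2 pixels off sideways, a lean of roughly 1.7°, which is about what the socket's clearance allows.
- **Bystanders:** The mug and jar are unchanged in the picture. The tamper region differed, but a side-by-side view showed only the arm's shadow.

**What went wrong:** My first attempt to close on the handle pushed the key sideways in its block, so I reopened, recentred and gripped again.

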